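Change over the batteries on the garage chargers

TASK

The large and the small battery on the chargers are full (green lights): take them off and put each into the blue storage holder of its size, then put the two flat batteries (red lights) into the emptied chargers, large in large and small in small. Keep the batteries upright and, without dropping them, set each one fully home, down on the floor of its well. Leave the faulty battery with the yellow tape and the jar where they are.

Things in the scene. Friction and masses are not known exactly. Their poses are not given: they have to be found in the camera images.
- full_large: Charged large battery, upright: grey case 90 x 62 mm, 80 mm high; on it, centred, a black grip 70 mm long (x) and 44 mm wide (y), from 80 up to 115 mm, to be held across its 44 mm. Gauge on top: four green lights. About 0.75 kg. Starts seated in the large charger. Origin: centre of the underside; z up, x along the 90 mm side.
- full_small: Charged small battery, upright: grey case 52 x 34 mm, 66 mm high; on it, centred, a black grip 40 mm long (x) and 24 mm wide (y), from 66 up to 92 mm, to be held across its 24 mm. Gauge on top: four green lights. About 0.22 kg. Starts seated in the small charger. Origin: centre of the underside; z up, x along the 52 mm side.
- flat_large: Flat large battery, upright: grey case 90 x 62 mm, 80 mm high; on it, centred, a black grip 70 mm long (x) and 44 mm wide (y), from 80 up to 115 mm, to be held across its 44 mm. Gauge on top: two red lights, two dark. About 0.75 kg. Starts standing on the bench. Origin: centre of the underside; z up, x along the 90 mm side.
- flat_small: Flat small battery, upright: grey case 52 x 34 mm, 66 mm high; on it, centred, a black grip 40 mm long (x) and 24 mm wide (y), from 66 up to 92 mm, to be held across its 24 mm. Gauge on top: two red lights, two dark. About 0.22 kg. Starts standing on the bench. Origin: centre of the underside; z up, x along the 52 mm side.
- charger_large: Black charger, 140 x 104 mm, for the large battery; a hump 54 mm high with grey slots begins 58 mm to +x. Well centred on the origin, 96 mm (x) by 68 mm (y), 3 mm wider than the battery on each side, plus a sloped lead-in of 6 mm in the top 8 mm; floor 10 mm, rim 42 mm above the bench. The battery's underside rests on that floor, either way round. Fixed. Origin: at bench level; z up.
- charger_small: Black charger, 96 x 68 mm, for the small battery; a hump 48 mm high with grey slots begins 36 mm to +x. Well centred on the origin, 58 mm (x) by 40 mm (y), 3 mm wider than the battery on each side, plus a sloped lead-in of 6 mm in the top 8 mm; floor 8 mm, rim 36 mm above the bench. The battery's underside rests on that floor, either way round. Fixed. Origin: at bench level; z up.
- holder_large: Blue plastic storage holder, 118 x 90 mm, for the large battery; empty at the start. Well centred on the origin, 96 mm (x) by 68 mm (y), 3 mm wider than the battery on each side, plus a sloped lead-in of 6 mm in the top 8 mm; floor 6 mm, rim 30 mm above the bench. The battery's underside rests on that floor, either way round. Fixed. Origin: at bench level; z up.
- holder_small: Blue plastic storage holder, 80 x 62 mm, for the small battery; empty at the start. Well centred on the origin, 58 mm (x) by 40 mm (y), 3 mm wider than the battery on each side, plus a sloped lead-in of 6 mm in the top 8 mm; floor 6 mm, rim 30 mm above the bench. The battery's underside rests on that floor, either way round. Fixed. Origin: at bench level; z up.
- faulty_large: Faulty large battery kept for recycling: shape and size of the other large ones (90 x 62 x 115 mm), but wound with yellow warning tape round the case and crosswise over the grip, no lights. Stands loose on the bench and stays there. Origin: centre of the underside; z up.
- screw_jar: Amber glass jar with a steel cap, 60 mm across, 85 mm high, standing loose on the bench; it stays there. Origin: centre of the underside; z up.

How it is judged:
At the end, for the whole second after the job is handed in: Charged batteries in the blue holders and flat ones in the chargers, each of its size: within 8 mm of the well centre, within 4 mm of its floor, upright within 0.06 rad, released, at rest; the faulty battery and the jar upright, within 20 mm of where they began (horizontal distance between full_large and holder_large below 0.008 m and z of full_large in the frame of holder_large below 0.01 m and angle between each of full_large, full_small, flat_large, flat_small's own z axis and vertical below 0.06 rad and linear speed of each of full_large, full_small, flat_large, flat_small below 0.02 m/s and angular speed of each of full_large, full_small, flat_large, flat_small below 0.1 rad/s and horizontal distance between full_small and holder_small below 0.008 m and z of full_small in the frame of holder_small below 0.01 m and horizontal distance between flat_large and charger_large below 0.008 m and z of flat_large in the frame of charger_large below 0.014 m and horizontal distance between flat_small and charger_small below 0.008 m and z of flat_small in the frame of charger_small below 0.012 m and distance of each of faulty_large, screw_jar from where it was at the start of the episode below 0.02 m and angle between each of faulty_large, screw_jar's own z axis and vertical below 0.1 rad); the robot touches nothing.
It fails at once if a battery is tipped over (angle between any of full_large, full_small, flat_large, flat_small's own z axis and vertical above 0.6 rad).
It fails at once if a battery is let go in mid-air and falls (more than about 25 mm) ((contact force between the fingers and full_large below 0.05 N and height (world z) of full_large above 0.03 m and linear speed of full_large above 0.3 m/s) or (contact force between the fingers and full_small below 0.05 N and height (world z) of full_small above 0.03 m and linear speed of full_small above 0.3 m/s) or (contact force between the fingers and flat_large below 0.05 N and height (world z) of flat_large above 0.03 m and linear speed of flat_large above 0.3 m/s) or (contact force between the fingers and flat_small below 0.05 N and height (world z) of flat_small above 0.03 m and linear speed of flat_small above 0.3 m/s)).
It fails at once if the faulty battery is pushed out of its place or knocked over (distance of faulty_large from where it was at the start of the episode above 0.03 m or angle between faulty_large's own z axis and vertical above 0.4 rad).
It fails at once if the jar is pushed out of its place or knocked over (distance of screw_jar from where it was at the start of the episode above 0.03 m or angle between screw_jar's own z axis and vertical above 0.4 rad).
It also fails if it takes over 112 s, if anything falls off the work surface, if the arm or the gripper's body presses on something with over 40 N, if the wrist force passes 120 N, or if a joint passes its speed limit or range.

ROBOT

A 6-joint arm with a two-finger parallel gripper is mounted at the origin on the work surface. World frame = base frame: x ahead of the robot, y to its left, z up, the work surface at z = 0. Lengths are in m, angles in rad, forces in N, time in s.
With the tool pointing down it reaches from about 0.275 to 0.85 m from the base axis. Payload 5.2 kg.
Tool frame: the origin (TCP) lies between the finger pads; the fingertips stand 14 mm ahead of it and the grasp point (between the pads) lies 5 mm behind it; z points along the fingers, y is the direction in which the jaws open and shut (so a half turn about z gives the same grasp; the last joint's range is limited). The gripper opens to 85 mm and grips with 20 to 120 N. Pads are 22 mm wide; open, the fingers measure 114 mm over their backs; the gripper's body (76 mm by 85 mm) begins 54 mm behind the grasp point. The pads swing forward as they close: fully open they stand 13 mm farther back than shut.
Start: joints at [-1.343, 0.259, 1.535, -0, 1.348, -0.203], TCP at [0.23, -0.5, 0.245] pointing down, gripper open.
Joint ranges: [-3.14, 3.14], [-0.91, 2.08], [0.19, 2.58], [-1.22, 4.36], [0.22, 2.71], [-3.12, 3.12]. Speed limits (rad/s): [2.57, 2.57, 3.14, 3.14, 3.14, 3.14].

INTERFACE

Orientations are given as a unit quaternion [x, y, z, w].
In Python, from rig import robot, imaging gives the robot as it stands.
- The arm moves only by the tool carry_out, never from a script. Its argument "deltas" is a list of rows, each an object of numbers: "tx", "ty", "tz": the shift along the tool's x, y, z in m; "ax", "ay", "az": the turn, a rotation vector about the tool's x, y, z in degrees; "fingers": the opening, from 0 (shut) to 1 (fully open). A call has exactly 10 rows; each row is the pose to reach, as a shift and turn from the pose commanded when the call began, along the tool's axes at that moment; what a row does not reach only later rows make up. A row lasts 1/12 s, in which the tool goes at most 41.7 mm and 7.16 degrees, less where a joint would pass 70% of its speed; a pose out of reach is approached as far as the arm can. A call with a gripper value outside its range is refused whole. The fingers move at their own pace and stop on an object; "grip_force" is the grip in N (left out, the last holds). Time passes only in rows, so rows that repeat a pose let the fingers close, or fill a call up. It gives the time, the measured TCP pose, the force and the opening at its end, in the units of the state.
- robot.sense(): the state, without advancing time (a new reading comes with each control period).
- imaging.read_camera(name): name is "scene" or "top" or "wrist"; returns a dict with "frame" (400x640x3 uint8, blue, green, red), "z_map" (400x640 float32, m along the optical axis (not along the pixel's ray), 0 where there is no reading), "fx", "fy", "cx", "cy" (pixels), "view" (4x4, takes a point from world to camera coordinates). Camera axes: x right, y up, looking along -z (the intrinsics and any distortion apply to the point x, -y, -z); pixel columns grow to the right and rows downward; lengths in m; the calibration is good to about 2 mm. A picture is of the moment at which its call begins.
- robot.sign_off(): hands the job in, once; it reports no verdict.
The state is a dict: "time": time; "qpos": joint angles; "dq": joint speeds; "joint_efforts": joint torques, N m; "tool_pos": TCP position; "ee_rot": TCP orientation; "ft_force": force on the tool from outside, world axes, zero at the start; "wrist_torque": the same for the moment, N m; "finger_gap": opening from 0.0 (shut) to 1.0 (fully open).
Only numpy, scipy, OpenCV 4.12 (cv2) and the standard library are available. Lean on these libraries where they do the work, as an engineer would, in place of code of your own. Each camera call takes 0.05 s, during which the arm holds its last target.

## Working session

There is one attempt and no reset: what is moved stays moved. The work goes in short steps, Python scripts to look and compute and a tool call to move; the robot and the scene stay as the last step left them, time stands still between calls to the robot, and variables do not carry over. Pictures are saved under pics/ and viewed, and the job is handed in when it is done.

Besides the shell and the picture viewer there is one more tool, called after ">>>" as name(argument=value, ...), one argument or row to a line, values as JSON. carry_out: Moves the arm, as the interface text tells. Its arguments: {"type":"object","properties":{"deltas":{"type":"array","items":{"type":"object","properties":{"tx":{"type":"number"},"ty":{"type":"number"},"tz":{"type":"number"},"ax":{"type":"number"},"ay":{"type":"number"},"az":{"type":"number"},"fingers":{"type":"number"}}}},"grip_force":{"type":"number"}},"required":["deltas"]}

```bash
ls; mkdir -p pics
cat > h.py <<'E'
import numpy as np, cv2
from rig import robot, imaging
def cam(n):
    c=imaging.read_camera(n); return c
E
python3 - <<'E'
from h import *
s=robot.sense(); print(s)
for n in("scene","top","wrist"):
    c=cam(n); cv2.imwrite(f"pics/{n}0.png",c["frame"]); np.savez(f"{n}0.npz",**c)
    print(n,c["fx"],c["fy"],c["cx"],c["cy"],[k for k in c]); print(np.round(c["view"],4)); z=c["z_map"]; print((z>0).mean())
E
```

```text
pics
{'time': 0.0, 'qpos': array([-1.34276637e+00,  2.59347635e-01,  1.53609856e+00,  1.68750035e-05,
        1.34796769e+00, -2.02788321e-01]), 'dq': array([-0.00125752, -0.0012081 , -0.00044094,  0.00103037, -0.00185343,
       -0.00082616]), 'joint_efforts': array([ 8.33707363e-04, -4.46035194e+01, -2.90572697e+01, -4.75505476e-04,
        1.18997757e-02, -3.20810877e-06]), 'tool_pos': array([ 0.22960553, -0.4992339 ,  0.24446595]), 'ee_rot': array([ 9.76889019e-01,  2.13745212e-01, -3.26590468e-06, -9.10649682e-04]), 'ft_force': array([-0.25781275,  0.72339859,  0.49762936]), 'wrist_torque': array([-0.03228076, -0.04038808,  0.01929015]), 'finger_gap': 1.0021969125831587}
scene 481.5148514446651 481.5148514446651 323.27279416047537 207.60067514858665 ['frame', 'z_map', 'fx', 'fy', 'cx', 'cy', 'view']
[[ 0.8476  0.5306  0.0047 -0.4571]
 [-0.4295  0.6808  0.5933  0.1908]
 [ 0.3116 -0.5049  0.805  -1.3072]
 [ 0.      0.      0.      1.    ]]
0.99590234375
top 432.34954455215427 432.34954455215427 318.2082973151191 201.89770952534408 ['frame', 'z_map', 'fx', 'fy', 'cx', 'cy', 'view']
[[-0.0195 -0.9997 -0.0118  0.0121]
 [ 0.9854 -0.0212  0.1691 -0.5621]
 [-0.1693 -0.0083  0.9855 -0.9111]
 [ 0.      0.      0.      1.    ]]
0.9959140625
wrist 282.75526836388076 282.75526836388076 321.73425679634477 200.6833768291723 ['frame', 'z_map', 'fx', 'fy', 'cx', 'cy', 'view']
[[ 4.182e-01 -9.084e-01 -8.000e-04 -5.506e-01]
 [ 8.683e-01  4.000e-01 -2.935e-01  3.760e-02]
 [ 2.669e-01  1.221e-01  9.560e-01 -3.802e-01]
 [ 0.000e+00  0.000e+00  0.000e+00  1.000e+00]]
0.99602734375
```

View pics/top0.png

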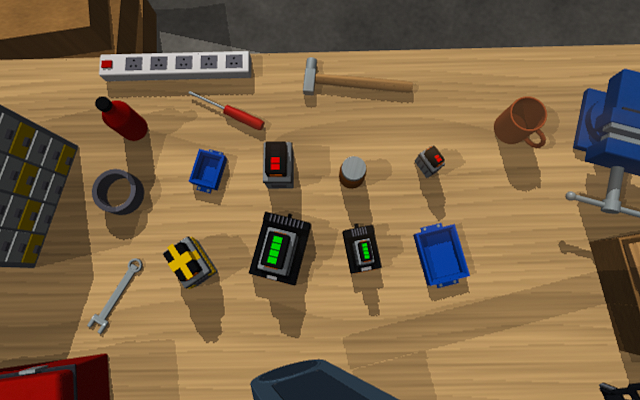

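View pics/scene0.png

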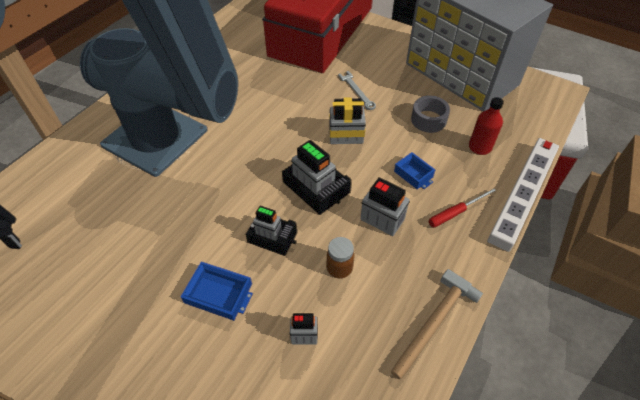

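View pics/wrist0.png

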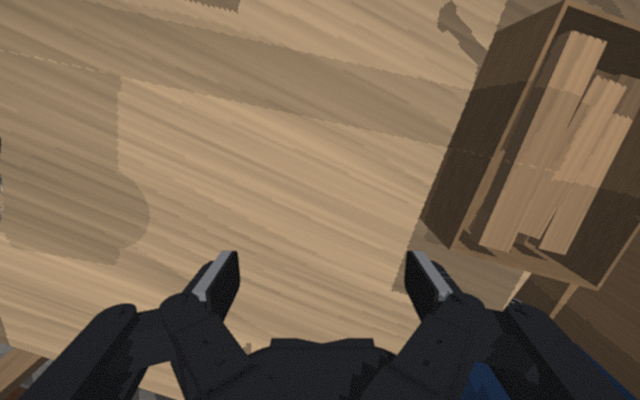

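The top view shows: full_large in its charger (272,250), full_small in its charger (364,250), flat_large (277,163), flat_small (429,160), holder_small (208,170), holder_large (441,255), jar (353,172) and the taped faulty battery (190,262). The scene view agrees with this. Next I measure with the depth from both views.

```bash
cat >> h.py <<'E'
def cloud(c):
    z=c["z_map"].astype(float); v,u=np.mgrid[0:z.shape[0],0:z.shape[1]]
    P=np.stack([(u-c["cx"])/c["fx"]*z,-(v-c["cy"])/c["fy"]*z,-z],-1)
    V=c["view"]; W=(P-V[:3,3])@V[:3,:3]
    W[z<=0]=np.nan; return W
def rect(xy):
    r=cv2.minAreaRect((np.asarray(xy)*1000).astype(np.float32)); (cx,cy),(w,h),a=r
    if w<h: w,h,a=h,w,a+90
    a=(a+90)%180-90
    return np.round([cx,cy,w,h,a],1)  # mm, long-axis angle deg
E
python3 - <<'E'
from h import *
C={n:dict(np.load(n+"0.npz")) for n in("top","scene")}
W={n:cloud(C[n]) for n in C}
for n in C:
    w=W[n]; c=C[n]["frame"]; print(n,'bench z median',np.nanmedian(w[...,2][(abs(w[...,2])<.02)]))
    hsv=cv2.cvtColor(c,cv2.COLOR_BGR2HSV)
    ok=(w[...,0]>.2)&(w[...,0]<.75)&(abs(w[...,1])<.45)
    for col,lo,hi in(("green",(50,150,100),(75,255,255)),("red",(0,180,150),(6,255,255)),("blue",(105,150,60),(125,255,255)),("yellow",(22,150,120),(32,255,255))):
        m=cv2.inRange(hsv,lo,hi)*ok.astype(np.uint8)
        m=cv2.morphologyEx(m,cv2.MORPH_CLOSE,np.ones((5,5)))
        k,l,st,ce=cv2.connectedComponentsWithStats(m)
        for i in range(1,k):
            if st[i,4]<15: continue
            p=w[(l==i)&(m>0)]; print(col,ce[i].round(),st[i,4],'mean',np.nanmean(p,0).round(4),'zp',np.nanpercentile(p[:,2],[5,50,95]).round(4),rect(p[:,:2]))
E
```

```text
top bench z median -0.00018300467227502933
green [274. 249.] 253 mean [0.4544 0.0895 0.1255] zp [0.1234 0.1255 0.1277] [454.4  89.5  55.4  18.  -16.3]
green [365. 251.] 80 mean [ 0.4494 -0.0946  0.1005] zp [0.0981 0.1002 0.1027] [449.7 -94.6  31.4  10.7   9.5]
red [438. 158.] 27 mean [ 0.6447 -0.2579  0.0925] zp [0.0897 0.0932 0.0944] [ 644.6 -257.4   13.7    9.3   41. ]
red [275. 163.] 112 mean [0.6353 0.0889 0.1157] zp [0.1132 0.1155 0.1187] [ 6.357e+02  8.880e+01  2.670e+01  1.740e+01 -3.000e-01]
blue [206. 170.] 1022 mean [0.6494 0.2594 0.017 ] zp [0.0026 0.0186 0.0312] [650.4 258.3  89.1  58.8 -29.1]
blue [441. 255.] 2464 mean [ 0.4421 -0.2718  0.0137] zp [0.0026 0.0075 0.0309] [ 442.6 -270.3  141.9   71.3   22.7]
yellow [183. 260.] 559 mean [0.4384 0.2781 0.1078] zp [0.0675 0.1157 0.1184] [454.3 293.3 112.3  44.5  50.5]
scene bench z median -5.327905181061296e-05
green [313. 151.] 151 mean [0.4543 0.0898 0.1256] zp [0.123  0.1257 0.1278] [453.8  88.8  57.8  20.2 -20.6]
green [265. 211.] 61 mean [ 0.4494 -0.0944  0.1008] zp [0.0987 0.1007 0.1036] [449.2 -94.4  33.1  12.9   8.7]
red [382. 186.] 61 mean [0.6354 0.0893 0.1162] zp [0.1133 0.1163 0.1189] [635.2  90.   25.3  18.2  -2.8]
red [299. 318.] 32 mean [ 0.6449 -0.2568  0.0926] zp [0.0899 0.0925 0.0955] [ 645.  -257.    13.7    8.3   41. ]
blue [414. 171.] 839 mean [0.6526 0.2536 0.017 ] zp [0.0031 0.0177 0.0309] [653.9 253.2  85.4  62.1 -17. ]
blue [218. 291.] 2566 mean [ 0.4444 -0.2707  0.0148] zp [0.0032 0.0091 0.0307] [ 446.6 -271.1  128.6   85.6   15.9]
yellow [348. 107.] 274 mean [0.4394 0.2761 0.1096] zp [0.0816 0.1151 0.1185] [436.3 279.9  73.2  48.3  11.8]
yellow [347. 134.] 201 mean [0.4518 0.256  0.0395] zp [0.0296 0.0398 0.0501] [451.1 258.1  90.1   5.4  37. ]
```

```bash
python3 - <<'E'
from h import *
P=[];H=[]
for n in("top","scene"):
    c=dict(np.load(n+"0.npz")); P.append(cloud(c).reshape(-1,3)); H.append(cv2.cvtColor(c["frame"],cv2.COLOR_BGR2HSV).reshape(-1,3))
def sl(name,x,y,r,z0,z1,views=(0,1)):
    for v in list(views)+[None]:
        p=np.vstack(P) if v is None else P[v]
        q=p[(np.hypot(p[:,0]-x,p[:,1]-y)<r)&(p[:,2]>z0)&(p[:,2]<z1)]
        if len(q)>8: print(name,v,len(q),rect(q[:,:2]),'z',np.median(q[:,2]).round(4))
sl('fullL top',.454,.0895,.06,.119,.135)
sl('fullL case',.454,.0895,.07,.085,.096)
sl('chL rim',.454,.0895,.1,.038,.046)
sl('chL hump',.454,.0895,.12,.048,.058)
sl('fullS top',.4494,-.0946,.05,.096,.11)
sl('fullS case',.4494,-.0946,.05,.07,.079)
sl('chS rim',.4494,-.0946,.08,.032,.040)
sl('chS hump',.4494,-.0946,.08,.044,.052)
sl('flatL top',.6354,.089,.07,.110,.125)
sl('flatL case',.6354,.089,.07,.076,.084)
sl('flatS top',.6447,-.257,.05,.087,.1)
sl('flatS case',.6447,-.257,.05,.062,.070)
sl('hS rim',.651,.257,.07,.027,.034)
sl('hS floor',.651,.257,.045,.003,.0085)
sl('hL rim',.444,-.271,.09,.027,.034)
sl('hL floor',.444,-.271,.06,.003,.0085)
sl('faulty',.445,.275,.07,.110,.125)
sl('jar',.62,-.07,.06,.08,.092)
E
python3 - <<'E'
import cv2
for n,(x,y) in(("top",(180,120)),("scene",(160,90))):
    f=cv2.imread(f"pics/{n}0.png")[y:y+190 if n=="top" else y+260,x:x+300]
    cv2.imwrite(f"pics/{n}0z.png",cv2.resize(f,None,fx=2.3,fy=2.3,interpolation=cv2.INTER_CUBIC))
E
```

```text
fullL top 0 762 [455.2  88.7  69.9  44.3 -15.4] z 0.1248
fullL top 1 457 [455.2  88.9  73.4  46.1 -13.8] z 0.1246
fullL top None 1219 [455.2  88.9  73.4  46.1 -13.8] z 0.1247
fullL case 0 453 [455.3  88.8  90.   62.1 -15.3] z 0.0893
fullL case 1 304 [455.5  87.6  91.   62.  -12.3] z 0.0895
fullL case None 757 [455.1  87.9  90.3  63.9 -14.8] z 0.0894
chL rim 0 1022 [461.3  88.3 134.9 104.5 -15.6] z 0.0415
chL rim 1 468 [462.7  88.  143.7 106.4 -15.3] z 0.0414
chL rim None 1490 [462.7  88.  143.7 106.4 -15.3] z 0.0415
chL hump 0 439 [483.   89.7 121.5 102.7 -26.3] z 0.0536
chL hump 1 432 [483.6  90.  120.6 103.8 -26.2] z 0.0536
chL hump None 871 [483.2  90.2 121.6 104.  -26.2] z 0.0536
fullS top 0 218 [450.9 -94.7  39.4  23.7   9.7] z 0.0998
fullS top 1 175 [451.6 -95.4  43.3  26.4  10.6] z 0.1
fullS top None 393 [451.6 -95.4  43.3  26.4  10.6] z 0.0999
fullS case 0 133 [450.5 -95.2  51.6  33.9   9.6] z 0.0733
fullS case 1 132 [ 457.  -102.5   55.7   31.2   39.5] z 0.0732
fullS case None 265 [451.2 -95.9  52.6  35.6   9.8] z 0.0732
chS rim 0 458 [458.4 -93.9  95.5  68.2  10. ] z 0.0353
[... 1395 characters left out ...]
z 0.0058
hL rim 0 563 [ 443.5 -271.3  117.8   91.4   12.4] z 0.0294
hL rim 1 601 [ 442.9 -270.4  119.5   92.2   12.7] z 0.0294
hL rim None 1164 [ 443.  -270.8  119.5   92.9   12.7] z 0.0294
hL floor 0 1113 [ 446.1 -271.9  111.2  106.    25.4] z 0.0056
hL floor 1 1080 [ 446.2 -270.3  114.6  108.5   38. ] z 0.0059
hL floor None 2193 [ 447.8 -268.8  115.3  111.   -73. ] z 0.0058
faulty 0 795 [435.8 281.9  78.1  46.1  33.2] z 0.1155
faulty 1 373 [435.2 283.3  77.9  53.2  36.8] z 0.1152
faulty None 1168 [435.1 283.2  78.4  53.2  36.8] z 0.1154
jar 0 456 [630.1 -77.4  51.5  49.9  -1.8] z 0.0845
jar 1 449 [630.8 -77.2  53.2  50.2 -58.7] z 0.0845
jar None 905 [630.2 -77.1  52.8  51.8 -74.5] z 0.0845
```

View pics/top0z.png

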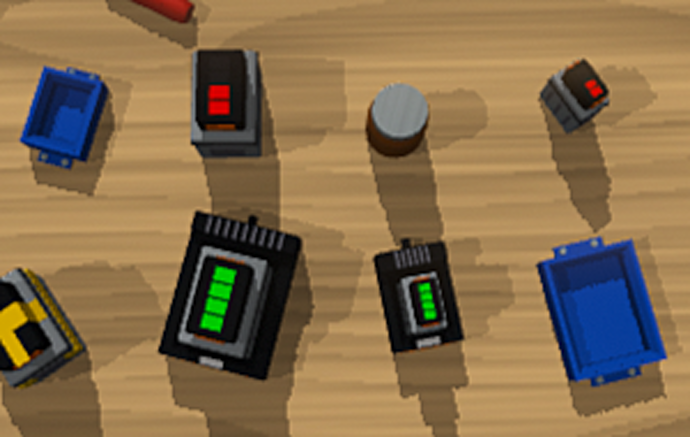

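View pics/scene0z.png

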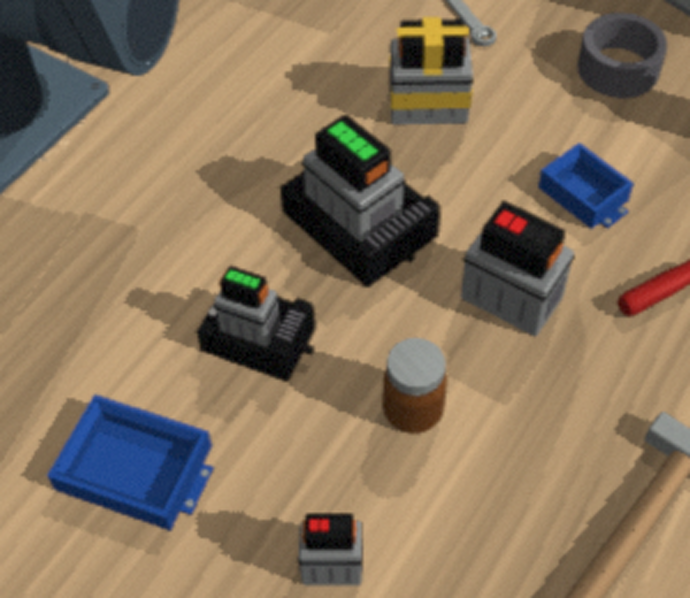

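```bash
cat >> h.py <<'E'
from scipy.spatial.transform import Rotation as R
def plan(x,y,z,yaw):
    "mm, deg -> shift in tool axes (mm) and az (deg)"
    s=robot.sense(); r=R.from_quat(s["ee_rot"]); M=r.as_matrix()
    d=M.T@(np.array([x,y,z])/1000-s["tool_pos"])*1000
    T=np.array([[np.cos(np.radians(yaw)),np.sin(np.radians(yaw)),0],[np.sin(np.radians(yaw)),-np.cos(np.radians(yaw)),0],[0,0,-1]]).T
    a=(r.inv()*R.from_matrix(T)).as_rotvec(degrees=True)
    print('t',round(s["time"],2),'pos',(s["tool_pos"]*1000).round(1),'yaw',np.degrees(np.arctan2(M[1,0],M[0,0])).round(2),'F',s["ft_force"].round(1),'gap',round(s["finger_gap"],3))
    print('d mm',d.round(1),'rot',a.round(2))
E
python3 -c "
from h import *
plan(455.2,88.8,235,-15.4)"
```

```text
t 0.15 pos [ 229.6 -499.4  244.6] yaw 24.69 F [0.6 0.1 0.8] gap 1.002
d mm [ 450.6 -440.2   10.4] rot [-8.000e-02  1.000e-02  4.009e+01]
```

>>> carry_out(
  deltas=[
    {"tx": 0.007, "ty": -0.007},
    {"tx": 0.024, "ty": -0.023},
    {"tx": 0.047, "ty": -0.046},
    {"tx": 0.074, "ty": -0.072},
    {"tx": 0.103, "ty": -0.1},
    {"tx": 0.132, "ty": -0.129},
    {"tx": 0.161, "ty": -0.157},
    {"tx": 0.188, "ty": -0.184},
    {"tx": 0.215, "ty": -0.21},
    {"tx": 0.24, "ty": -0.235},
  ],
)

```text
invalid input
```

```bash
python3 -c "
from h import *
plan(455.2,88.8,235,-15.4)"
```

```text
t 0.15 pos [ 229.6 -499.4  244.6] yaw 24.69 F [0.6 0.1 0.8] gap 1.002
d mm [ 450.6 -440.2   10.4] rot [-8.000e-02  1.000e-02  4.009e+01]
```

>>> carry_out(
  deltas=[
    {"tx": 0.007, "ty": -0.007, "tz": 0, "ax": 0, "ay": 0, "az": 0, "fingers": 1},
    {"tx": 0.024, "ty": -0.023, "tz": 0, "ax": 0, "ay": 0, "az": 0, "fingers": 1},
    {"tx": 0.047, "ty": -0.046, "tz": 0, "ax": 0, "ay": 0, "az": 0, "fingers": 1},
    {"tx": 0.074, "ty": -0.072, "tz": 0, "ax": 0, "ay": 0, "az": 0, "fingers": 1},
    {"tx": 0.103, "ty": -0.1, "tz": 0, "ax": 0, "ay": 0, "az": 0, "fingers": 1},
    {"tx": 0.132, "ty": -0.129, "tz": 0, "ax": 0, "ay": 0, "az": 0, "fingers": 1},
    {"tx": 0.161, "ty": -0.157, "tz": 0, "ax": 0, "ay": 0, "az": 0, "fingers": 1},
    {"tx": 0.188, "ty": -0.184, "tz": 0, "ax": 0, "ay": 0, "az": 0, "fingers": 1},
    {"tx": 0.215, "ty": -0.21, "tz": 0, "ax": 0, "ay": 0, "az": 0, "fingers": 1},
    {"tx": 0.24, "ty": -0.235, "tz": 0, "ax": 0, "ay": 0, "az": 0, "fingers": 1},
  ],
  grip_force=100,
)

```text
time: 0.98
tool_pos: [0.3496, -0.1832, 0.2453]
ee_rot: [0.977, 0.214, 0.0, -0.0]
ft_force: [0.3, -0.2, -0.0]
finger_gap: 1.001
```

```bash
python3 -c "
from h import *
plan(455.2,88.8,235,-15.4)"
```

```text
t 0.98 pos [ 349.6 -183.2  245.3] yaw 24.68 F [ 0.3 -0.2 -0. ] gap 1.001
d mm [ 209.6 -203.1   10.4] rot [-1.000e-02 -2.000e-02  4.008e+01]
```

>>> carry_out(
  deltas=[
    {"tx": 0.026, "ty": -0.025, "tz": 0.001, "ax": 0, "ay": 0, "az": 3, "fingers": 1},
    {"tx": 0.052, "ty": -0.05, "tz": 0.002, "ax": 0, "ay": 0, "az": 8, "fingers": 1},
    {"tx": 0.078, "ty": -0.075, "tz": 0.003, "ax": 0, "ay": 0, "az": 14, "fingers": 1},
    {"tx": 0.104, "ty": -0.1, "tz": 0.005, "ax": 0, "ay": 0, "az": 20, "fingers": 1},
    {"tx": 0.13, "ty": -0.125, "tz": 0.007, "ax": 0, "ay": 0, "az": 26, "fingers": 1},
    {"tx": 0.155, "ty": -0.149, "tz": 0.008, "ax": 0, "ay": 0, "az": 32, "fingers": 1},
    {"tx": 0.178, "ty": -0.172, "tz": 0.009, "ax": 0, "ay": 0, "az": 37, "fingers": 1},
    {"tx": 0.197, "ty": -0.19, "tz": 0.01, "ax": 0, "ay": 0, "az": 40, "fingers": 1},
    {"tx": 0.2095, "ty": -0.203, "tz": 0.01, "ax": 0, "ay": 0, "az": 40.1, "fingers": 1},
    {"tx": 0.2095, "ty": -0.203, "tz": 0.01, "ax": 0, "ay": 0, "az": 40.1, "fingers": 1},
  ],
)

```text
time: 1.82
tool_pos: [0.4552, 0.0894, 0.2351]
ee_rot: [0.991, -0.132, -0.0, -0.001]
ft_force: [-0.6, -0.4, 0.7]
finger_gap: 1.003
```

Run:
```python
from h import *
c=cam("wrist"); cv2.imwrite("pics/w1.png",c["frame"]); W=cloud(c); p=W.reshape(-1,3)
q=p[(np.hypot(p[:,0]-.455,p[:,1]-.089)<.06)&(p[:,2]>.119)&(p[:,2]<.135)]
print(rect(q[:,:2]),np.median(q[:,2]))
q=p[(np.hypot(p[:,0]-.455,p[:,1]-.089)<.07)&(p[:,2]>.085)&(p[:,2]<.096)]
print(rect(q[:,:2]),np.median(q[:,2]))
plan(455.2,88.8,109,-15.4)
```

```text
[457.   88.9  69.   43.9 -15.3] 0.1259065725145465
[456.6  88.9  88.9  62.2 -15.2] 0.09049741083926602
t 1.87 pos [454.7  87.8 235. ] yaw -15.19 F [ 1.1 -1.5 -0.3] gap 1.0
d mm [  0.3  -1.1 126. ] rot [0.   0.05 0.21]
```

View pics/w1.png

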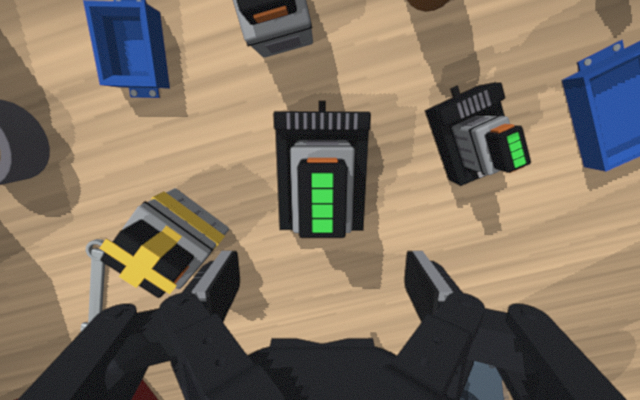

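The wrist view agrees with the other two cameras: fullL has its grip top at about z=0.125, 69x44 mm, yaw -15.3°, image (322,190). Going down to grasp.

>>> carry_out(
  deltas=[
    {"tx": 0.001, "ty": 0, "tz": 0.01, "ax": 0, "ay": 0, "az": 0, "fingers": 1},
    {"tx": 0.001, "ty": 0, "tz": 0.03, "ax": 0, "ay": 0, "az": 0, "fingers": 1},
    {"tx": 0.001, "ty": 0, "tz": 0.055, "ax": 0, "ay": 0, "az": 0, "fingers": 1},
    {"tx": 0.001, "ty": 0, "tz": 0.08, "ax": 0, "ay": 0, "az": 0, "fingers": 1},
    {"tx": 0.001, "ty": 0, "tz": 0.1, "ax": 0, "ay": 0, "az": 0, "fingers": 1},
    {"tx": 0.001, "ty": 0, "tz": 0.115, "ax": 0, "ay": 0, "az": 0, "fingers": 1},
    {"tx": 0.001, "ty": 0, "tz": 0.123, "ax": 0, "ay": 0, "az": 0, "fingers": 1},
    {"tx": 0.001, "ty": 0, "tz": 0.126, "ax": 0, "ay": 0, "az": 0, "fingers": 1},
    {"tx": 0.001, "ty": 0, "tz": 0.126, "ax": 0, "ay": 0, "az": 0, "fingers": 1},
    {"tx": 0.001, "ty": 0, "tz": 0.126, "ax": 0, "ay": 0, "az": 0, "fingers": 0.8},
  ],
)

```text
time: 2.7
tool_pos: [0.4566, 0.0852, 0.1099]
ee_rot: [0.991, -0.134, 0.001, -0.0]
ft_force: [0.6, 0.3, -0.4]
finger_gap: 0.883
```

>>> carry_out(
  deltas=[
    {"tx": 0, "ty": 0, "tz": 0, "ax": 0, "ay": 0, "az": 0, "fingers": 0.6},
    {"tx": 0, "ty": 0, "tz": 0, "ax": 0, "ay": 0, "az": 0, "fingers": 0},
    {"tx": 0, "ty": 0, "tz": 0, "ax": 0, "ay": 0, "az": 0, "fingers": 0},
    {"tx": 0, "ty": 0, "tz": 0, "ax": 0, "ay": 0, "az": 0, "fingers": 0},
    {"tx": 0, "ty": 0, "tz": 0, "ax": 0, "ay": 0, "az": 0, "fingers": 0},
    {"tx": 0, "ty": 0, "tz": 0, "ax": 0, "ay": 0, "az": 0, "fingers": 0},
    {"tx": 0, "ty": 0, "tz": 0, "ax": 0, "ay": 0, "az": 0, "fingers": 0},
    {"tx": 0, "ty": 0, "tz": 0, "ax": 0, "ay": 0, "az": 0, "fingers": 0},
    {"tx": 0, "ty": 0, "tz": 0, "ax": 0, "ay": 0, "az": 0, "fingers": 0},
    {"tx": 0, "ty": 0, "tz": 0, "ax": 0, "ay": 0, "az": 0, "fingers": 0},
  ],
  grip_force=100,
)

```text
time: 3.53
tool_pos: [0.4572, 0.0861, 0.1106]
ee_rot: [0.991, -0.134, 0.001, -0.0]
ft_force: [-0.2, 2.7, 6.2]
finger_gap: 0.502
```

Run:
```python
from h import *
plan(455.5,88.8,109,-15.4)
```

```text
t 3.53 pos [457.2  86.1 110.6] yaw -15.42 F [-0.2  2.7  6.2] gap 0.502
d mm [-2.3 -2.1  1.6] rot [-0.07 -0.15 -0.02]
```

>>> carry_out(
  deltas=[
    {"tx": 0, "ty": 0, "tz": -0.002, "ax": 0, "ay": 0, "az": 0, "fingers": 0},
    {"tx": 0, "ty": 0, "tz": -0.008, "ax": 0, "ay": 0, "az": 0, "fingers": 0},
    {"tx": 0, "ty": 0, "tz": -0.02, "ax": 0, "ay": 0, "az": 0, "fingers": 0},
    {"tx": 0, "ty": 0, "tz": -0.036, "ax": 0, "ay": 0, "az": 0, "fingers": 0},
    {"tx": 0, "ty": 0, "tz": -0.056, "ax": 0, "ay": 0, "az": 0, "fingers": 0},
    {"tx": 0, "ty": 0, "tz": -0.076, "ax": 0, "ay": 0, "az": 0, "fingers": 0},
    {"tx": 0, "ty": 0, "tz": -0.096, "ax": 0, "ay": 0, "az": 0, "fingers": 0},
    {"tx": 0, "ty": 0, "tz": -0.112, "ax": 0, "ay": 0, "az": 0, "fingers": 0},
    {"tx": 0, "ty": 0, "tz": -0.121, "ax": 0, "ay": 0, "az": 0, "fingers": 0},
    {"tx": 0, "ty": 0, "tz": -0.125, "ax": 0, "ay": 0, "az": 0, "fingers": 0},
  ],
)

```text
time: 4.37
tool_pos: [0.4564, 0.0856, 0.2355]
ee_rot: [0.991, -0.134, 0.001, -0.0]
ft_force: [-0.5, -0.8, -6.8]
finger_gap: 0.498
```

Run:
```python
from h import *
c=cam("wrist"); cv2.imwrite("pics/w2.png",c["frame"])
plan(443.2,-270.8,235,12.5)
W=cloud(c); np.savez("w2.npz",W=W,f=c["frame"])
s=robot.sense(); M=R.from_quat(s["ee_rot"]).as_matrix()
L=(W-s["tool_pos"])@M*1000
print(L[330:400:15,240:440:25].round(0).tolist())
```

```text
t 4.42 pos [456.4  85.7 235.3] yaw -15.41 F [ 0.3  0.1 -5.8] gap 0.497
d mm [ 82.  347.1   0.4] rot [ 1.000e-02 -8.000e-02 -2.791e+01]
[[[18.0, -23.0, -64.0], [18.0, -16.0, -64.0], [-24.0, -15.0, -17.0], [-25.0, -3.0, -16.0], [-24.0, 9.0, -17.0], [-26.0, 22.0, -14.0], [18.0, 20.0, -64.0], [19.0, 26.0, -65.0]], [[19.0, -21.0, -70.0], [19.0, -14.0, -71.0], [10.0, -9.0, -62.0], [12.0, -2.0, -63.0], [11.0, 6.0, -63.0], [12.0, 13.0, -63.0], [18.0, 19.0, -69.0], [18.0, 25.0, -69.0]], [[19.0, -20.0, -75.0], [19.0, -14.0, -75.0], [13.0, -8.0, -69.0], [12.0, -1.0, -68.0], [12.0, 5.0, -69.0], [13.0, 12.0, -70.0], [18.0, 17.0, -74.0], [18.0, 23.0, -74.0]], [[21.0, -18.0, -81.0], [20.0, -12.0, -80.0], [12.0, -8.0, -73.0], [11.0, -1.0, -72.0], [12.0, 5.0, -73.0], [21.0, 10.0, -81.0], [20.0, 16.0, -80.0], [19.0, 22.0, -79.0]], [[21.0, -17.0, -84.0], [21.0, -12.0, -84.0], [13.0, -7.0, -78.0], [12.0, -1.0, -77.0], [12.0, 5.0, -78.0], [22.0, 9.0, -85.0], [20.0, 15.0, -84.0], [22.0, 20.0, -85.0]]]
```

View pics/w2.png

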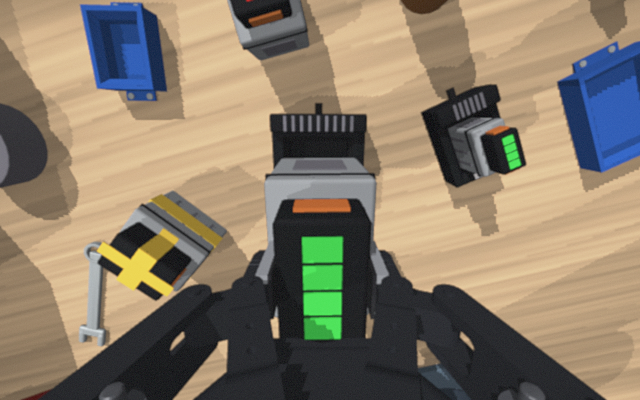

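Held: the full battery is in the gripper and the charger well (321,140) is empty. Measuring the in-hand offset.

```bash
cat >> h.py <<'E'
def inhand(hg,c=None):
    "extents of held battery in tool axes, mm: case top and grip top levels"
    c=c or cam("wrist"); s=robot.sense(); M=R.from_quat(s["ee_rot"]).as_matrix()
    L=((cloud(c)-s["tool_pos"])@M*1000)[:330].reshape(-1,3); L=L[np.isfinite(L).all(1)]
    g=L[(abs(L[:,1])<22)&(L[:,0]>-30)&(L[:,0]<60)&(L[:,2]<-5)&(L[:,2]>-25)]
    zg=np.median(g[:,2]); 
    a=g[abs(g[:,2]-zg)<3]
    zc=zg+hg; b=L[(abs(L[:,2]-zc)<3)&(abs(L[:,1])<50)&(abs(L[:,0])<70)]
    zc=np.median(b[:,2])
    e=lambda v:np.percentile(v,[1,99]).round(1)
    print('grip top z',zg.round(1),'x',e(a[:,0]),'y',e(a[:,1]),'| case top z',zc.round(1),'x',e(b[:,0]),'y',e(b[:,1]))
    # yaw from front edge of the case
    return c
E
python3 - <<'E'
from h import *
inhand(35)
E
```

```text
grip top z -16.9 x [-23.   33.2] y [-21.   21.5] | case top z 18.4 x [-14.1  43.4] y [-31.1  29.5]
```

>>> carry_out(
  deltas=[
    {"tx": 0.001, "ty": 0.005, "tz": 0, "ax": 0, "ay": 0, "az": -0.5, "fingers": 0},
    {"tx": 0.004, "ty": 0.017, "tz": 0, "ax": 0, "ay": 0, "az": -1.5, "fingers": 0},
    {"tx": 0.009, "ty": 0.037, "tz": 0, "ax": 0, "ay": 0, "az": -3.5, "fingers": 0},
    {"tx": 0.015, "ty": 0.063, "tz": 0, "ax": 0, "ay": 0, "az": -6, "fingers": 0},
    {"tx": 0.022, "ty": 0.094, "tz": 0, "ax": 0, "ay": 0, "az": -9, "fingers": 0},
    {"tx": 0.03, "ty": 0.126, "tz": 0, "ax": 0, "ay": 0, "az": -12, "fingers": 0},
    {"tx": 0.038, "ty": 0.159, "tz": 0, "ax": 0, "ay": 0, "az": -15, "fingers": 0},
    {"tx": 0.046, "ty": 0.192, "tz": 0, "ax": 0, "ay": 0, "az": -18, "fingers": 0},
    {"tx": 0.054, "ty": 0.225, "tz": 0, "ax": 0, "ay": 0, "az": -21, "fingers": 0},
    {"tx": 0.062, "ty": 0.256, "tz": 0, "ax": 0, "ay": 0, "az": -24, "fingers": 0},
  ],
)

```text
time: 5.3
tool_pos: [0.4466, -0.1793, 0.2328]
ee_rot: [0.997, 0.076, -0.001, -0.001]
ft_force: [0.7, 0.8, -6.7]
finger_gap: 0.496
```

Run:
```python
from h import *
plan(444.9,-270.4,235,12.5)
```

```text
t 5.3 pos [ 446.6 -179.3  232.8] yaw 8.73 F [ 0.7  0.8 -6.7] gap 0.496
d mm [-15.5  89.7  -2.3] rot [-0.1   0.12 -3.77]
```

>>> carry_out(
  deltas=[
    {"tx": -0.004, "ty": 0.026, "tz": 0, "ax": 0, "ay": 0, "az": -2, "fingers": 0},
    {"tx": -0.008, "ty": 0.048, "tz": 0, "ax": 0, "ay": 0, "az": -3, "fingers": 0},
    {"tx": -0.012, "ty": 0.066, "tz": -0.001, "ax": 0, "ay": 0, "az": -3.5, "fingers": 0},
    {"tx": -0.014, "ty": 0.079, "tz": -0.001, "ax": 0, "ay": 0, "az": -3.8, "fingers": 0},
    {"tx": -0.015, "ty": 0.087, "tz": -0.002, "ax": 0, "ay": 0, "az": -3.8, "fingers": 0},
    {"tx": -0.0155, "ty": 0.09, "tz": -0.002, "ax": 0, "ay": 0, "az": -3.8, "fingers": 0},
    {"tx": -0.0155, "ty": 0.09, "tz": -0.002, "ax": 0, "ay": 0, "az": -3.8, "fingers": 0},
    {"tx": -0.0155, "ty": 0.09, "tz": -0.002, "ax": 0, "ay": 0, "az": -3.8, "fingers": 0},
    {"tx": -0.0155, "ty": 0.09, "tz": -0.002, "ax": 0, "ay": 0, "az": -3.8, "fingers": 0},
    {"tx": -0.0155, "ty": 0.09, "tz": -0.002, "ax": 0, "ay": 0, "az": -3.8, "fingers": 0},
  ],
)

```text
time: 6.13
tool_pos: [0.4461, -0.2678, 0.2364]
ee_rot: [0.994, 0.108, 0.0, -0.0]
ft_force: [-1.2, 0.8, -6.7]
finger_gap: 0.496
```

Run:
```python
from h import *
plan(444.9,-270.4,235,12.5)
c=inhand(35); cv2.imwrite("pics/w3.png",c["frame"])
p=cloud(c).reshape(-1,3); p=p[(p[:,2]>.026)&(p[:,2]<.034)&(np.hypot(p[:,0]-.443,p[:,1]+.271)<.09)]
print(len(p)); M=R.from_euler('z',-12.5,degrees=True).as_matrix(); q=(p-[.4432,-.2708,0])@M.T*1000
print(np.percentile(q,[1,99],0).round(1))
t=cam("top"); cv2.imwrite("pics/t3.png",t["frame"])
P=cloud(t).reshape(-1,3)
for a,b in((.129,.14),(.205,.22),(.245,.26)):
  q=P[(np.hypot(P[:,0]-.443,P[:,1]+.271)<.08)&(P[:,2]>a)&(P[:,2]<b)]; print(a,len(q),rect(q[:,:2]) if len(q)>5 else '')
plan(444.9,-270.4,235,12.5)
```

```text
t 6.13 pos [ 446.1 -267.8  236.4] yaw 12.45 F [-1.2  0.8 -6.7] gap 0.496
d mm [-1.7  2.2  1.4] rot [-0.02 -0.   -0.05]
grip top z -15.9 x [-23.6  32.6] y [-20.5  21.6] | case top z 19.5 x [ 5.5 42.8] y [-30.5  30. ]
876
[[ 28.6 -45.2  26.2]
 [ 59.6  44.1  32.4]]
0.129 5 
0.205 386 [ 443.5 -267.4   90.    62.3   12.5]
0.245 205 [ 447.  -264.2   60.6   36.3   12.6]
t 6.23 pos [ 446.2 -268.1  236.5] yaw 12.44 F [ 0.   0.3 -6.2] gap 0.495
d mm [-1.7  1.9  1.5] rot [ 0.   -0.01 -0.06]
```

View pics/w3.png

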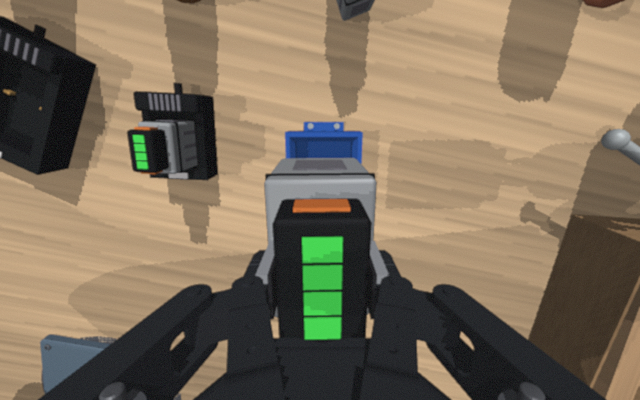

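View pics/t3.png

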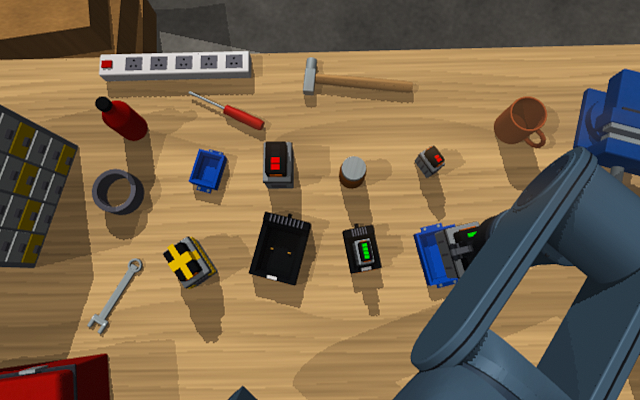

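>>> carry_out(
  deltas=[
    {"tx": -0.0005, "ty": 0.001, "tz": 0.003, "ax": 0, "ay": 0, "az": 0, "fingers": 0},
    {"tx": -0.001, "ty": 0.002, "tz": 0.012, "ax": 0, "ay": 0, "az": 0, "fingers": 0},
    {"tx": -0.001, "ty": 0.003, "tz": 0.027, "ax": 0, "ay": 0, "az": 0, "fingers": 0},
    {"tx": -0.001, "ty": 0.003, "tz": 0.045, "ax": 0, "ay": 0, "az": 0, "fingers": 0},
    {"tx": -0.001, "ty": 0.003, "tz": 0.063, "ax": 0, "ay": 0, "az": 0, "fingers": 0},
    {"tx": -0.001, "ty": 0.003, "tz": 0.079, "ax": 0, "ay": 0, "az": 0, "fingers": 0},
    {"tx": -0.001, "ty": 0.003, "tz": 0.09, "ax": 0, "ay": 0, "az": 0, "fingers": 0},
    {"tx": -0.001, "ty": 0.003, "tz": 0.095, "ax": 0, "ay": 0, "az": 0, "fingers": 0},
    {"tx": -0.001, "ty": 0.003, "tz": 0.095, "ax": 0, "ay": 0, "az": 0, "fingers": 0},
    {"tx": -0.001, "ty": 0.003, "tz": 0.095, "ax": 0, "ay": 0, "az": 0, "fingers": 0},
  ],
)

```text
time: 7.07
tool_pos: [0.4457, -0.2721, 0.1412]
ee_rot: [0.994, 0.108, -0.0, -0.0]
ft_force: [0.7, 0.2, -5.8]
finger_gap: 0.49
```

Run:
```python
from h import *
plan(446,-271.1,106.6,12.5)
t=cam("top")
P=cloud(t).reshape(-1,3)
q=P[(np.hypot(P[:,0]-.443,P[:,1]+.271)<.08)&(P[:,2]>.11)&(P[:,2]<.13)]; print(len(q),rect(q[:,:2]),np.median(q[:,2]))
plan(446,-271.1,106.6,12.5)
```

```text
t 7.07 pos [ 445.7 -272.1  141.2] yaw 12.38 F [ 0.7  0.2 -5.8] gap 0.49
d mm [ 0.5 -0.9 34.6] rot [-0.01  0.01 -0.12]
290 [ 453.4 -248.7  105.1   51.1  -23.1] 0.12054219931251578
t 7.12 pos [ 446.  -272.4  141.8] yaw 12.38 F [-0.2 -1.  -5.2] gap 0.499
d mm [ 0.2 -1.3 35.2] rot [ 0.05 -0.03 -0.12]
```

>>> carry_out(
  deltas=[
    {"tx": 0, "ty": -0.001, "tz": 0.003, "ax": 0, "ay": 0, "az": 0, "fingers": 0},
    {"tx": 0, "ty": -0.001, "tz": 0.007, "ax": 0, "ay": 0, "az": 0, "fingers": 0},
    {"tx": 0, "ty": -0.001, "tz": 0.012, "ax": 0, "ay": 0, "az": 0, "fingers": 0},
    {"tx": 0, "ty": -0.001, "tz": 0.017, "ax": 0, "ay": 0, "az": 0, "fingers": 0},
    {"tx": 0, "ty": -0.001, "tz": 0.022, "ax": 0, "ay": 0, "az": 0, "fingers": 0},
    {"tx": 0, "ty": -0.001, "tz": 0.026, "ax": 0, "ay": 0, "az": 0, "fingers": 0},
    {"tx": 0, "ty": -0.001, "tz": 0.029, "ax": 0, "ay": 0, "az": 0, "fingers": 0},
    {"tx": 0, "ty": -0.001, "tz": 0.031, "ax": 0, "ay": 0, "az": 0, "fingers": 0},
    {"tx": 0, "ty": -0.001, "tz": 0.033, "ax": 0, "ay": 0, "az": 0, "fingers": 0},
    {"tx": 0, "ty": -0.001, "tz": 0.034, "ax": 0, "ay": 0, "az": 0, "fingers": 0},
  ],
)

```text
time: 7.95
tool_pos: [0.4455, -0.2711, 0.1071]
ee_rot: [0.994, 0.108, -0.0, -0.0]
ft_force: [0.2, -0.7, -6.0]
finger_gap: 0.5
```

Run:
```python
from h import *
plan(446,-271.1,106.6,12.5)
```

```text
t 7.95 pos [ 445.5 -271.1  107.1] yaw 12.38 F [ 0.2 -0.7 -6. ] gap 0.5
d mm [0.5 0.1 0.5] rot [-0.01  0.   -0.12]
```

>>> carry_out(
  deltas=[
    {"tx": 0, "ty": 0, "tz": 0.0004, "ax": 0, "ay": 0, "az": 0, "fingers": 0},
    {"tx": 0, "ty": 0, "tz": 0.0008, "ax": 0, "ay": 0, "az": 0, "fingers": 0},
    {"tx": 0, "ty": 0, "tz": 0.0012, "ax": 0, "ay": 0, "az": 0, "fingers": 0},
    {"tx": 0, "ty": 0, "tz": 0.0014, "ax": 0, "ay": 0, "az": 0, "fingers": 0},
    {"tx": 0, "ty": 0, "tz": 0.0016, "ax": 0, "ay": 0, "az": 0, "fingers": 0},
    {"tx": 0, "ty": 0, "tz": 0.0018, "ax": 0, "ay": 0, "az": 0, "fingers": 0},
    {"tx": 0, "ty": 0, "tz": 0.002, "ax": 0, "ay": 0, "az": 0, "fingers": 0},
    {"tx": 0, "ty": 0, "tz": 0.002, "ax": 0, "ay": 0, "az": 0, "fingers": 0},
    {"tx": 0, "ty": 0, "tz": 0.002, "ax": 0, "ay": 0, "az": 0, "fingers": 0},
    {"tx": 0, "ty": 0, "tz": 0.002, "ax": 0, "ay": 0, "az": 0, "fingers": 0},
  ],
)

```text
time: 8.78
tool_pos: [0.4455, -0.271, 0.1066]
ee_rot: [0.994, 0.108, 0.0, 0.0]
ft_force: [-4.4, 3.6, 7.7]
finger_gap: 0.497
```

>>> carry_out(
  deltas=[
    {"tx": 0, "ty": 0, "tz": -0.001, "ax": 0, "ay": 0, "az": 0, "fingers": 0.9},
    {"tx": 0, "ty": 0, "tz": -0.001, "ax": 0, "ay": 0, "az": 0, "fingers": 0.9},
    {"tx": 0, "ty": 0, "tz": -0.001, "ax": 0, "ay": 0, "az": 0, "fingers": 0.9},
    {"tx": 0, "ty": 0, "tz": -0.001, "ax": 0, "ay": 0, "az": 0, "fingers": 0.9},
    {"tx": 0, "ty": 0, "tz": -0.001, "ax": 0, "ay": 0, "az": 0, "fingers": 0.9},
    {"tx": 0, "ty": 0, "tz": -0.006, "ax": 0, "ay": 0, "az": 0, "fingers": 0.9},
    {"tx": 0, "ty": 0, "tz": -0.02, "ax": 0, "ay": 0, "az": 0, "fingers": 0.9},
    {"tx": 0, "ty": 0, "tz": -0.045, "ax": 0, "ay": 0, "az": 0, "fingers": 0.9},
    {"tx": 0, "ty": 0, "tz": -0.075, "ax": 0, "ay": 0, "az": 0, "fingers": 0.9},
    {"tx": 0, "ty": 0, "tz": -0.1, "ax": 0, "ay": 0, "az": 0, "fingers": 0.9},
  ],
)

```text
time: 9.62
tool_pos: [0.4455, -0.2711, 0.2071]
ee_rot: [0.994, 0.108, 0.0, 0.0]
ft_force: [-0.0, -0.6, 0.9]
finger_gap: 0.903
```

Run:
```python
from h import *
c=cam("wrist"); cv2.imwrite("pics/w4.png",c["frame"])
for n,P in(("w",cloud(c).reshape(-1,3)),("s",cloud(cam("scene")).reshape(-1,3))):
  for a,b in((.082,.09),(.116,.126)):
    q=P[(np.hypot(P[:,0]-.443,P[:,1]+.271)<.07)&(P[:,2]>a)&(P[:,2]<b)]; print(n,len(q),rect(q[:,:2]),np.median(q[:,2]))
plan(450.8,-95,170,9.8)
```

```text
w 1819 [ 443.7 -269.6   89.2   62.2   12.6] 0.08651783304267002
w 4360 [ 443.8 -269.6   69.3   44.    12.8] 0.12191348026462431
s 408 [ 442.5 -270.7   90.4   61.5   14.6] 0.08542965892518657
s 716 [ 442.4 -269.6   71.5   44.8   12.2] 0.1209290747524962
t 9.72 pos [ 447.6 -273.   210.3] yaw 12.39 F [ 1.  -0.6 -0.6] gap 0.903
d mm [  41.1 -173.5   39.1] rot [ 0.43 -0.31  2.59]
```

View pics/w4.png

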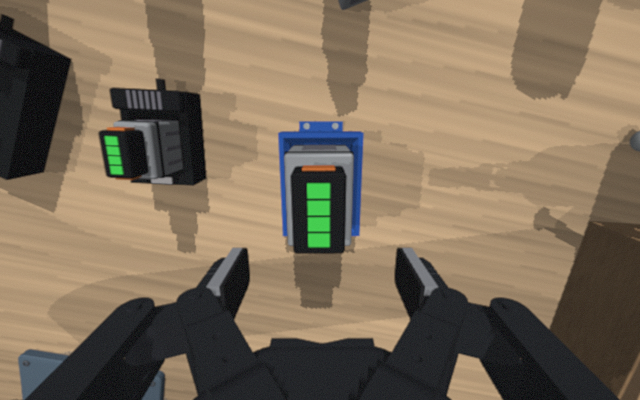

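fullL is seated in holder_large: the grip top is at 0.121 m (6+115 mm), and it stands at (320,200) in the wrist view, centred in the blue frame. Next is full_small.

>>> carry_out(
  deltas=[
    {"tx": 0.001, "ty": -0.005, "tz": 0, "ax": 0, "ay": 0, "az": 0, "fingers": 0.9},
    {"tx": 0.004, "ty": -0.019, "tz": 0, "ax": 0, "ay": 0, "az": 0.5, "fingers": 0.9},
    {"tx": 0.01, "ty": -0.041, "tz": 0.004, "ax": 0, "ay": 0, "az": 1, "fingers": 0.85},
    {"tx": 0.018, "ty": -0.069, "tz": 0.01, "ax": 0, "ay": 0, "az": 1.5, "fingers": 0.8},
    {"tx": 0.026, "ty": -0.1, "tz": 0.018, "ax": 0, "ay": 0, "az": 2, "fingers": 0.7},
    {"tx": 0.033, "ty": -0.13, "tz": 0.026, "ax": 0, "ay": 0, "az": 2.5, "fingers": 0.7},
    {"tx": 0.038, "ty": -0.154, "tz": 0.031, "ax": 0, "ay": 0, "az": 2.6, "fingers": 0.7},
    {"tx": 0.041, "ty": -0.168, "tz": 0.033, "ax": 0, "ay": 0, "az": 2.6, "fingers": 0.7},
    {"tx": 0.0415, "ty": -0.174, "tz": 0.034, "ax": 0, "ay": 0, "az": 2.6, "fingers": 0.7},
    {"tx": 0.0415, "ty": -0.174, "tz": 0.034, "ax": 0, "ay": 0, "az": 2.6, "fingers": 0.7},
  ],
  grip_force=60,
)

```text
time: 10.55
tool_pos: [0.4475, -0.0905, 0.1701]
ee_rot: [0.996, 0.086, -0.001, -0.001]
ft_force: [0.7, 0.8, -0.4]
finger_gap: 0.701
```

Run:
```python
from h import *
plan(451.1,-95.2,91,9.8)
c=cam("wrist"); P=cloud(c).reshape(-1,3)
for a,b in((.07,.078),(.095,.105)):
    q=P[(np.hypot(P[:,0]-.451,P[:,1]+.095)<.045)&(P[:,2]>a)&(P[:,2]<b)]; print(len(q),rect(q[:,:2]),np.median(q[:,2]))
plan(451.1,-95.2,91,9.8)
```

```text
t 10.55 pos [447.5 -90.5 170.1] yaw 9.91 F [ 0.7  0.8 -0.4] gap 0.701
d mm [ 2.9  5.4 79.1] rot [-0.1   0.13  0.11]
768 [452.2 -94.8  51.2  34.    9.8] 0.07425330193349006
1588 [451.9 -95.1  43.9  23.5   9.4] 0.1008273456808671
t 10.6 pos [448.2 -91.7 170.6] yaw 9.86 F [-0.3 -0.2  0.3] gap 0.701
d mm [ 2.4  4.  79.6] rot [-0.04  0.08  0.06]
```

>>> carry_out(
  deltas=[
    {"tx": 0.001, "ty": 0.002, "tz": 0.006, "ax": 0, "ay": 0, "az": 0, "fingers": 0.7},
    {"tx": 0.0027, "ty": 0.004, "tz": 0.02, "ax": 0, "ay": 0, "az": 0, "fingers": 0.7},
    {"tx": 0.0027, "ty": 0.004, "tz": 0.038, "ax": 0, "ay": 0, "az": 0, "fingers": 0.7},
    {"tx": 0.0027, "ty": 0.004, "tz": 0.055, "ax": 0, "ay": 0, "az": 0, "fingers": 0.7},
    {"tx": 0.0027, "ty": 0.004, "tz": 0.068, "ax": 0, "ay": 0, "az": 0, "fingers": 0.7},
    {"tx": 0.0027, "ty": 0.004, "tz": 0.076, "ax": 0, "ay": 0, "az": 0, "fingers": 0.7},
    {"tx": 0.0027, "ty": 0.004, "tz": 0.079, "ax": 0, "ay": 0, "az": 0, "fingers": 0.7},
    {"tx": 0.0027, "ty": 0.004, "tz": 0.079, "ax": 0, "ay": 0, "az": 0, "fingers": 0.7},
    {"tx": 0.0027, "ty": 0.004, "tz": 0.079, "ax": 0, "ay": 0, "az": 0, "fingers": 0.5},
    {"tx": 0.0027, "ty": 0.004, "tz": 0.079, "ax": 0, "ay": 0, "az": 0, "fingers": 0.5},
  ],
)

```text
time: 11.43
tool_pos: [0.4526, -0.0962, 0.093]
ee_rot: [0.996, 0.085, 0.001, 0.0]
ft_force: [-0.3, 0.4, 0.5]
finger_gap: 0.507
```

Run:
```python
from h import *
plan(451.4,-95,91,9.8)
```

```text
t 11.43 pos [452.6 -96.2  93. ] yaw 9.77 F [-0.3  0.4  0.5] gap 0.507
d mm [-1.  -1.4  2. ] rot [ 0.05 -0.07 -0.03]
```

>>> carry_out(
  deltas=[
    {"tx": -0.001, "ty": -0.001, "tz": 0.002, "ax": 0, "ay": 0, "az": 0, "fingers": 0.5},
    {"tx": -0.001, "ty": -0.001, "tz": 0.002, "ax": 0, "ay": 0, "az": 0, "fingers": 0.3},
    {"tx": -0.001, "ty": -0.001, "tz": 0.002, "ax": 0, "ay": 0, "az": 0, "fingers": 0},
    {"tx": -0.001, "ty": -0.001, "tz": 0.002, "ax": 0, "ay": 0, "az": 0, "fingers": 0},
    {"tx": -0.001, "ty": -0.001, "tz": 0.002, "ax": 0, "ay": 0, "az": 0, "fingers": 0},
    {"tx": -0.001, "ty": -0.001, "tz": 0.002, "ax": 0, "ay": 0, "az": 0, "fingers": 0},
    {"tx": -0.001, "ty": -0.001, "tz": 0.002, "ax": 0, "ay": 0, "az": 0, "fingers": 0},
    {"tx": -0.001, "ty": -0.001, "tz": 0.002, "ax": 0, "ay": 0, "az": 0, "fingers": 0},
    {"tx": -0.001, "ty": -0.001, "tz": 0.002, "ax": 0, "ay": 0, "az": 0, "fingers": 0},
    {"tx": -0.001, "ty": -0.001, "tz": 0.002, "ax": 0, "ay": 0, "az": 0, "fingers": 0},
  ],
)

```text
time: 12.27
tool_pos: [0.451, -0.0948, 0.0907]
ee_rot: [0.996, 0.085, 0.0, 0.0]
ft_force: [-1.5, 1.0, 6.4]
finger_gap: 0.269
```

>>> carry_out(
  deltas=[
    {"tx": 0, "ty": 0, "tz": 0, "ax": 0, "ay": 0, "az": 0, "fingers": 0},
    {"tx": 0, "ty": 0, "tz": -0.002, "ax": 0, "ay": 0, "az": 0, "fingers": 0},
    {"tx": 0, "ty": 0, "tz": -0.01, "ax": 0, "ay": 0, "az": 0, "fingers": 0},
    {"tx": 0, "ty": 0, "tz": -0.025, "ax": 0, "ay": 0, "az": 0, "fingers": 0},
    {"tx": 0, "ty": 0, "tz": -0.045, "ax": 0, "ay": 0, "az": 0, "fingers": 0},
    {"tx": 0, "ty": 0, "tz": -0.067, "ax": 0, "ay": 0, "az": 0, "fingers": 0},
    {"tx": 0, "ty": 0, "tz": -0.09, "ax": 0, "ay": 0, "az": 0, "fingers": 0},
    {"tx": 0, "ty": 0, "tz": -0.112, "ax": 0, "ay": 0, "az": 0, "fingers": 0},
    {"tx": 0, "ty": 0, "tz": -0.125, "ax": 0, "ay": 0, "az": 0, "fingers": 0},
    {"tx": 0, "ty": 0, "tz": -0.13, "ax": 0, "ay": 0, "az": 0, "fingers": 0},
  ],
)

```text
time: 13.1
tool_pos: [0.4518, -0.0954, 0.2229]
ee_rot: [0.996, 0.085, 0.002, 0.001]
ft_force: [-0.2, -0.2, -1.8]
finger_gap: 0.268
```

Run:
```python
from h import *
plan(650.8,256.1,221,-15.7)
c=inhand(26); cv2.imwrite("pics/w5.png",c["frame"])
plan(650.8,256.1,221,-15.7)
```

```text
t 13.1 pos [451.8 -95.4 222.9] yaw 9.79 F [-0.2 -0.2 -1.8] gap 0.268
d mm [ 255.8 -312.5    2. ] rot [ 0.1  -0.22 25.49]
grip top z -10.8 x [-18.   20.5] y [-19.3  18. ] | case top z 16.0 x [ 9.8 26.7] y [-15.7  17.4]
t 13.15 pos [451.7 -95.3 222.5] yaw 9.79 F [ 0.9 -0.5 -1.3] gap 0.27
d mm [ 255.9 -312.5    1.6] rot [ 0.09 -0.2  25.49]
```

View pics/w5.png

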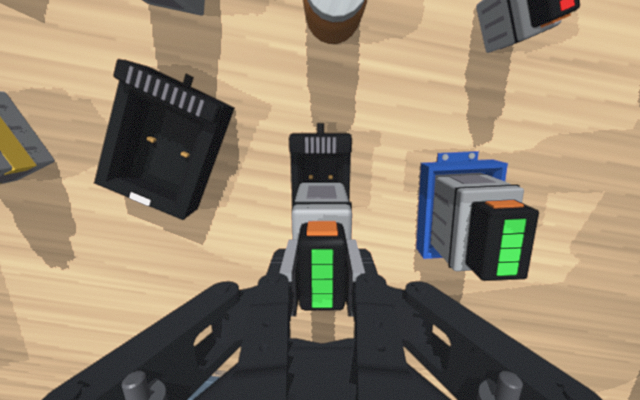

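full_small is held at (320,270) and its charger is empty behind it (320,160). Carrying it to holder_small.

>>> carry_out(
  deltas=[
    {"tx": 0.003, "ty": -0.004, "tz": 0, "ax": 0, "ay": 0, "az": 0.5, "fingers": 0},
    {"tx": 0.011, "ty": -0.014, "tz": 0, "ax": 0, "ay": 0, "az": 1.5, "fingers": 0},
    {"tx": 0.024, "ty": -0.03, "tz": 0, "ax": 0, "ay": 0, "az": 3, "fingers": 0},
    {"tx": 0.041, "ty": -0.05, "tz": 0, "ax": 0, "ay": 0, "az": 5, "fingers": 0},
    {"tx": 0.061, "ty": -0.074, "tz": 0, "ax": 0, "ay": 0, "az": 7, "fingers": 0},
    {"tx": 0.081, "ty": -0.099, "tz": 0, "ax": 0, "ay": 0, "az": 9, "fingers": 0},
    {"tx": 0.102, "ty": -0.124, "tz": 0, "ax": 0, "ay": 0, "az": 11, "fingers": 0},
    {"tx": 0.123, "ty": -0.15, "tz": 0, "ax": 0, "ay": 0, "az": 13, "fingers": 0},
    {"tx": 0.144, "ty": -0.176, "tz": 0, "ax": 0, "ay": 0, "az": 15, "fingers": 0},
    {"tx": 0.165, "ty": -0.202, "tz": 0, "ax": 0, "ay": 0, "az": 17, "fingers": 0},
  ],
)

```text
time: 13.98
tool_pos: [0.5787, 0.1342, 0.2181]
ee_rot: [0.998, -0.064, -0.002, 0.0]
ft_force: [0.7, -0.1, -2.4]
finger_gap: 0.268
```

Run:
```python
from h import *
plan(650.8,256.1,221,-15.7)
```

```text
t 13.98 pos [578.7 134.2 218.1] yaw -7.34 F [ 0.7 -0.1 -2.4] gap 0.268
d mm [  55.9 -130.1   -3.1] rot [0.04 0.2  8.36]
```

>>> carry_out(
  deltas=[
    {"tx": 0.013, "ty": -0.03, "tz": 0, "ax": 0, "ay": 0, "az": 2, "fingers": 0},
    {"tx": 0.025, "ty": -0.058, "tz": 0, "ax": 0, "ay": 0, "az": 4, "fingers": 0},
    {"tx": 0.036, "ty": -0.083, "tz": 0, "ax": 0, "ay": 0, "az": 6, "fingers": 0},
    {"tx": 0.044, "ty": -0.103, "tz": 0, "ax": 0, "ay": 0, "az": 7.5, "fingers": 0},
    {"tx": 0.05, "ty": -0.118, "tz": -0.001, "ax": 0, "ay": 0, "az": 8.3, "fingers": 0},
    {"tx": 0.054, "ty": -0.127, "tz": -0.002, "ax": 0, "ay": 0, "az": 8.4, "fingers": 0},
    {"tx": 0.056, "ty": -0.13, "tz": -0.002, "ax": 0, "ay": 0, "az": 8.4, "fingers": 0},
    {"tx": 0.056, "ty": -0.13, "tz": -0.002, "ax": 0, "ay": 0, "az": 8.4, "fingers": 0},
    {"tx": 0.056, "ty": -0.13, "tz": -0.002, "ax": 0, "ay": 0, "az": 8.4, "fingers": 0},
    {"tx": 0.056, "ty": -0.13, "tz": -0.002, "ax": 0, "ay": 0, "az": 8.4, "fingers": 0},
  ],
)

```text
time: 14.82
tool_pos: [0.6505, 0.2534, 0.2215]
ee_rot: [0.991, -0.136, -0.001, 0.0]
ft_force: [-0.0, -0.1, -1.3]
finger_gap: 0.263
```

```bash
cat >> h.py <<'E'
def above(x,y,yaw,r,zr,zc,hg):
    "wrist & top & scene: rim extents in nominal frame of well; held battery case in top/scene"
    plan(x,y,200,yaw)
    c=inhand(hg)
    M=R.from_euler('z',-yaw,degrees=True).as_matrix()
    def ext(n,P,z,dz):
        q=P[(np.hypot(P[:,0]-x/1000,P[:,1]-y/1000)<r)&(abs(P[:,2]-z)<dz)]
        if len(q)>20:
            e=(q-[x/1000,y/1000,0])@M.T*1000; print(n,len(q),'x',np.percentile(e[:,0],[1,99]).round(1),'y',np.percentile(e[:,1],[1,99]).round(1), rect(q[:,:2]))
    P=cloud(c).reshape(-1,3); ext('w rim',P,zr,.004)
    for n in("top","scene"):
        P=cloud(cam(n)).reshape(-1,3); ext(n+' case',P,zc,.005); ext(n+' rim',P,zr,.004)
    plan(x,y,200,yaw); return c
E
python3 - <<'E'
from h import *
c=above(650.8,256.1,-15.7,.06,.03,.222-.017,26); cv2.imwrite("pics/w6.png",c["frame"])
E
```

```text
t 14.82 pos [650.5 253.4 221.5] yaw -15.65 F [-0.  -0.1 -1.3] gap 0.263
d mm [-0.4 -2.7 21.5] rot [0.06 0.08 0.05]
grip top z -10.1 x [-17.6  20.4] y [-19.2  18. ] | case top z 16.8 x [ 9.9 26.7] y [-16.4  16.7]
w rim 962 x [-17.3  41.3] y [-30.4  31.4] [660.7 253.8  63.1  62.1 -16.3]
top case 91 x [-25.6  -6.8] y [-20.6  11.2] [628.8 255.3  38.1  17.  -84.7]
top rim 291 x [-39.5  40. ] y [-31.5  30.7] [651.1 255.4  80.2  62.7 -16.3]
scene case 117 x [-24.   26.5] y [-21.1  12.2] [650.2 252.5  53.8  35.  -14.2]
scene rim 271 x [-40.8  40.2] y [-31.5  32. ] [650.4 256.8  82.2  64.8 -14.9]
t 14.97 pos [650.9 253.4 222.5] yaw -15.67 F [ 0.4  0.6 -1.7] gap 0.269
d mm [-0.8 -2.6 22.5] rot [0.01 0.   0.03]
```

View pics/w6.png

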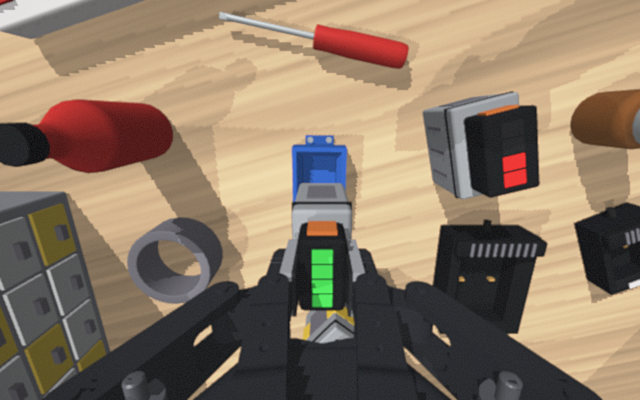

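>>> carry_out(
  deltas=[
    {"tx": -0.001, "ty": -0.002, "tz": 0.004, "ax": 0, "ay": 0, "az": 0, "fingers": 0},
    {"tx": -0.0012, "ty": -0.0037, "tz": 0.016, "ax": 0, "ay": 0, "az": 0, "fingers": 0},
    {"tx": -0.0012, "ty": -0.0037, "tz": 0.034, "ax": 0, "ay": 0, "az": 0, "fingers": 0},
    {"tx": -0.0012, "ty": -0.0037, "tz": 0.054, "ax": 0, "ay": 0, "az": 0, "fingers": 0},
    {"tx": -0.0012, "ty": -0.0037, "tz": 0.073, "ax": 0, "ay": 0, "az": 0, "fingers": 0},
    {"tx": -0.0012, "ty": -0.0037, "tz": 0.088, "ax": 0, "ay": 0, "az": 0, "fingers": 0},
    {"tx": -0.0012, "ty": -0.0037, "tz": 0.097, "ax": 0, "ay": 0, "az": 0, "fingers": 0},
    {"tx": -0.0012, "ty": -0.0037, "tz": 0.1, "ax": 0, "ay": 0, "az": 0, "fingers": 0},
    {"tx": -0.0012, "ty": -0.0037, "tz": 0.1, "ax": 0, "ay": 0, "az": 0, "fingers": 0},
    {"tx": -0.0012, "ty": -0.0037, "tz": 0.1, "ax": 0, "ay": 0, "az": 0, "fingers": 0},
  ],
)

```text
time: 15.8
tool_pos: [0.6513, 0.2582, 0.1229]
ee_rot: [0.991, -0.136, 0.001, -0.0]
ft_force: [-0.2, -0.0, -1.9]
finger_gap: 0.269
```

Run:
```python
from h import *
c=above(650.8,256.1,-15.7,.06,.03,.123-.017,26)
plan(650.3,256.7,88.7,-15.7)
```

```text
t 15.8 pos [651.3 258.2 122.9] yaw -15.62 F [-0.2 -0.  -1.9] gap 0.269
d mm [  0.1   2.1 -77.1] rot [-0.03 -0.06  0.08]
grip top z -9.9 x [-18.   20.2] y [-19.4  17.8] | case top z 17.0 x [ 9.6 26.6] y [-16.2  16.7]
w rim 2040 x [-25.8  41.5] y [-30.3  31.3] [655.1 255.4  74.5  62.2 -16.3]
top case 73 x [-25.8  -6.7] y [-15.6  18. ] [630.  260.4  38.   17.3 -82.4]
top rim 233 x [-39.8  39.2] y [-31.3  30.8] [651.  255.5  80.8  62.3 -16.7]
scene case 95 x [-25.   25.6] y [-16.1  16.3] [653.5 248.4  56.7  32.1  13. ]
scene rim 178 x [-40.6  39.9] y [-31.7  31.2] [650.5 256.7  81.4  66.3 -16. ]
t 15.95 pos [651.7 258.2 123.7] yaw -15.62 F [ 0.2  0.4 -1. ] gap 0.265
d mm [ -0.1   2.2 -76.3] rot [-0.07 -0.13  0.08]
t 15.95 pos [651.7 258.2 123.7] yaw -15.62 F [ 0.2  0.4 -1. ] gap 0.265
d mm [-1.   1.9 35. ] rot [-0.07 -0.13  0.08]
```

>>> carry_out(
  deltas=[
    {"tx": -0.0005, "ty": 0.001, "tz": 0.004, "ax": 0, "ay": 0, "az": 0, "fingers": 0},
    {"tx": -0.0005, "ty": 0.001, "tz": 0.01, "ax": 0, "ay": 0, "az": 0, "fingers": 0},
    {"tx": -0.0005, "ty": 0.001, "tz": 0.016, "ax": 0, "ay": 0, "az": 0, "fingers": 0},
    {"tx": -0.0005, "ty": 0.001, "tz": 0.022, "ax": 0, "ay": 0, "az": 0, "fingers": 0},
    {"tx": -0.0005, "ty": 0.001, "tz": 0.027, "ax": 0, "ay": 0, "az": 0, "fingers": 0},
    {"tx": -0.0005, "ty": 0.001, "tz": 0.031, "ax": 0, "ay": 0, "az": 0, "fingers": 0},
    {"tx": -0.0005, "ty": 0.001, "tz": 0.033, "ax": 0, "ay": 0, "az": 0, "fingers": 0},
    {"tx": -0.0005, "ty": 0.001, "tz": 0.034, "ax": 0, "ay": 0, "az": 0, "fingers": 0},
    {"tx": -0.0005, "ty": 0.001, "tz": 0.035, "ax": 0, "ay": 0, "az": 0, "fingers": 0},
    {"tx": -0.0005, "ty": 0.001, "tz": 0.035, "ax": 0, "ay": 0, "az": 0, "fingers": 0},
  ],
)

```text
time: 16.78
tool_pos: [0.6499, 0.2572, 0.0888]
ee_rot: [0.991, -0.136, 0.0, 0.0]
ft_force: [-4.0, -0.8, 6.2]
finger_gap: 0.268
```

Run:
```python
from h import *
plan(650.3,256.7,88.7,-15.7)
```

```text
t 16.78 pos [649.9 257.2  88.8] yaw -15.61 F [-4.  -0.8  6.2] gap 0.268
d mm [0.6 0.4 0.1] rot [ 0.01 -0.01  0.09]
```

Floor contact came at the predicted height, so I release.

>>> carry_out(
  deltas=[
    {"tx": 0, "ty": 0, "tz": -0.0005, "ax": 0, "ay": 0, "az": 0, "fingers": 0.7},
    {"tx": 0, "ty": 0, "tz": -0.0005, "ax": 0, "ay": 0, "az": 0, "fingers": 0.7},
    {"tx": 0, "ty": 0, "tz": -0.0005, "ax": 0, "ay": 0, "az": 0, "fingers": 0.7},
    {"tx": 0, "ty": 0, "tz": -0.0005, "ax": 0, "ay": 0, "az": 0, "fingers": 0.7},
    {"tx": 0, "ty": 0, "tz": -0.001, "ax": 0, "ay": 0, "az": 0, "fingers": 0.7},
    {"tx": 0, "ty": 0, "tz": -0.006, "ax": 0, "ay": 0, "az": 0, "fingers": 0.7},
    {"tx": 0, "ty": 0, "tz": -0.022, "ax": 0, "ay": 0, "az": 0, "fingers": 0.8},
    {"tx": 0, "ty": 0, "tz": -0.05, "ax": 0, "ay": 0, "az": 0, "fingers": 1},
    {"tx": 0, "ty": 0, "tz": -0.085, "ax": 0, "ay": 0, "az": 0, "fingers": 1},
    {"tx": 0, "ty": 0, "tz": -0.12, "ax": 0, "ay": 0, "az": 0, "fingers": 1},
  ],
  grip_force=100,
)

```text
time: 17.62
tool_pos: [0.6496, 0.2571, 0.2081]
ee_rot: [0.991, -0.136, -0.001, 0.0]
ft_force: [0.5, 0.1, -0.2]
finger_gap: 0.997
```

Run:
```python
from h import *
c=cam("wrist"); cv2.imwrite("pics/w7.png",c["frame"])
for n,P in(("w",cloud(c).reshape(-1,3)),("s",cloud(cam("scene")).reshape(-1,3))):
  for a,b in((.066,.077),(.092,.105)):
    q=P[(np.hypot(P[:,0]-.6508,P[:,1]-.2561)<.04)&(P[:,2]>a)&(P[:,2]<b)]; print(n,len(q),rect(q[:,:2]),np.median(q[:,2]))
plan(649.4,88.7,205,-1)
```

```text
w 609 [651.6 257.1  51.2  34.  -15.5] 0.07220145662450747
w 1196 [651.  257.4  44.3  24.  -16.3] 0.09868384174635836
s 121 [651.8 246.6  57.6  31.2  12.2] 0.0709932645498214
s 145 [649.2 257.2  42.5  26.2 -17.2] 0.09747153624942413
t 17.72 pos [653.6 258.1 215.9] yaw -15.61 F [ 1.7 -0.1 -0.3] gap 0.999
d mm [ 41.4 164.3  10.3] rot [ -0.28  -0.74 -14.61]
```

View pics/w7.png

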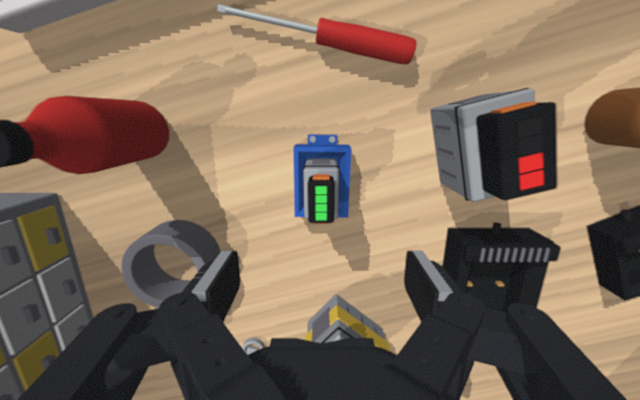

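full_small is seated in holder_small (grip top 0.098 m, image (320,200)). Next is flat_large.

>>> carry_out(
  deltas=[
    {"tx": 0.002, "ty": 0.006, "tz": 0, "ax": 0, "ay": 0, "az": -0.5, "fingers": 1},
    {"tx": 0.006, "ty": 0.021, "tz": 0, "ax": 0, "ay": 0, "az": -2, "fingers": 1},
    {"tx": 0.012, "ty": 0.044, "tz": 0, "ax": 0, "ay": 0, "az": -4, "fingers": 1},
    {"tx": 0.02, "ty": 0.072, "tz": 0.001, "ax": 0, "ay": 0, "az": -7, "fingers": 1},
    {"tx": 0.028, "ty": 0.101, "tz": 0.002, "ax": 0, "ay": 0, "az": -10, "fingers": 1},
    {"tx": 0.035, "ty": 0.128, "tz": 0.003, "ax": 0, "ay": 0, "az": -12.5, "fingers": 1},
    {"tx": 0.041, "ty": 0.148, "tz": 0.003, "ax": 0, "ay": 0, "az": -14, "fingers": 1},
    {"tx": 0.044, "ty": 0.159, "tz": 0.003, "ax": 0, "ay": 0, "az": -14.6, "fingers": 1},
    {"tx": 0.045, "ty": 0.162, "tz": 0.003, "ax": 0, "ay": 0, "az": -14.6, "fingers": 1},
    {"tx": 0.045, "ty": 0.162, "tz": 0.003, "ax": 0, "ay": 0, "az": -14.6, "fingers": 1},
  ],
)

```text
time: 18.55
tool_pos: [0.6492, 0.0878, 0.203]
ee_rot: [1.0, -0.01, -0.001, -0.0]
ft_force: [-0.3, 0.2, 0.1]
finger_gap: 0.998
```

Run:
```python
from h import *
plan(649.4,88.7,99,-1)
c=cam("wrist"); cv2.imwrite("pics/w8.png",c["frame"]); P=cloud(c).reshape(-1,3)
for a,b in((.077,.084),(.11,.12)):
    q=P[(np.hypot(P[:,0]-.6494,P[:,1]-.0887)<.06)&(P[:,2]>a)&(P[:,2]<b)]; print(len(q),rect(q[:,:2]),np.median(q[:,2]))
plan(649.4,88.7,99,-1)
```

```text
t 18.55 pos [649.2  87.8 203. ] yaw -1.14 F [-0.3  0.2  0.1] gap 0.998
d mm [  0.4  -0.9 104. ] rot [-0.    0.14 -0.14]
1754 [651.5  88.7  89.3  62.   -1.1] 0.08057703538917912
4371 [651.6  88.7  69.2  44.1  -1.2] 0.11590482093365945
t 18.6 pos [649.3  88.9 203.2] yaw -1.08 F [ 0.5  0.1 -0.1] gap 0.997
d mm [  0.3   0.2 104.2] rot [-0.02  0.11 -0.08]
```

>>> carry_out(
  deltas=[
    {"tx": 0.001, "ty": 0, "tz": 0.008, "ax": 0, "ay": 0, "az": 0, "fingers": 1},
    {"tx": 0.001, "ty": 0, "tz": 0.025, "ax": 0, "ay": 0, "az": 0, "fingers": 1},
    {"tx": 0.001, "ty": 0, "tz": 0.047, "ax": 0, "ay": 0, "az": 0, "fingers": 1},
    {"tx": 0.001, "ty": 0, "tz": 0.069, "ax": 0, "ay": 0, "az": 0, "fingers": 1},
    {"tx": 0.001, "ty": 0, "tz": 0.087, "ax": 0, "ay": 0, "az": 0, "fingers": 1},
    {"tx": 0.001, "ty": 0, "tz": 0.098, "ax": 0, "ay": 0, "az": 0, "fingers": 0.9},
    {"tx": 0.001, "ty": 0, "tz": 0.103, "ax": 0, "ay": 0, "az": 0, "fingers": 0.8},
    {"tx": 0.001, "ty": 0, "tz": 0.103, "ax": 0, "ay": 0, "az": 0, "fingers": 0.7},
    {"tx": 0.001, "ty": 0, "tz": 0.103, "ax": 0, "ay": 0, "az": 0, "fingers": 0.65},
    {"tx": 0.001, "ty": 0, "tz": 0.103, "ax": 0, "ay": 0, "az": 0, "fingers": 0.65},
  ],
)

```text
time: 19.43
tool_pos: [0.6518, 0.0893, 0.1026]
ee_rot: [1.0, -0.009, 0.001, 0.0]
ft_force: [-0.0, 0.6, -0.5]
finger_gap: 0.651
```

>>> carry_out(
  deltas=[
    {"tx": 0, "ty": 0, "tz": 0, "ax": 0, "ay": 0, "az": 0, "fingers": 0.55},
    {"tx": 0, "ty": 0, "tz": 0, "ax": 0, "ay": 0, "az": 0, "fingers": 0},
    {"tx": 0, "ty": 0, "tz": 0, "ax": 0, "ay": 0, "az": 0, "fingers": 0},
    {"tx": 0, "ty": 0, "tz": 0, "ax": 0, "ay": 0, "az": 0, "fingers": 0},
    {"tx": 0, "ty": 0, "tz": 0, "ax": 0, "ay": 0, "az": 0, "fingers": 0},
    {"tx": 0, "ty": 0, "tz": 0, "ax": 0, "ay": 0, "az": 0, "fingers": 0},
    {"tx": 0, "ty": 0, "tz": 0, "ax": 0, "ay": 0, "az": 0, "fingers": 0},
    {"tx": 0, "ty": 0, "tz": 0, "ax": 0, "ay": 0, "az": 0, "fingers": 0},
    {"tx": 0, "ty": 0, "tz": 0, "ax": 0, "ay": 0, "az": 0, "fingers": 0},
    {"tx": 0, "ty": 0, "tz": 0, "ax": 0, "ay": 0, "az": 0, "fingers": 0},
  ],
)

```text
time: 20.27
tool_pos: [0.6519, 0.0893, 0.1031]
ee_rot: [1.0, -0.009, 0.002, -0.0]
ft_force: [0.4, 1.6, 7.0]
finger_gap: 0.493
```

>>> carry_out(
  deltas=[
    {"tx": 0, "ty": 0, "tz": -0.002, "ax": 0, "ay": 0, "az": 0, "fingers": 0},
    {"tx": 0, "ty": 0, "tz": -0.008, "ax": 0, "ay": 0, "az": 0, "fingers": 0},
    {"tx": 0, "ty": 0, "tz": -0.019, "ax": 0, "ay": 0, "az": 0, "fingers": 0},
    {"tx": 0, "ty": 0, "tz": -0.033, "ax": 0, "ay": 0, "az": 0, "fingers": 0},
    {"tx": 0, "ty": 0, "tz": -0.048, "ax": 0, "ay": 0, "az": 0, "fingers": 0},
    {"tx": 0, "ty": 0, "tz": -0.063, "ax": 0, "ay": 0, "az": 0, "fingers": 0},
    {"tx": 0, "ty": 0, "tz": -0.078, "ax": 0, "ay": 0, "az": 0, "fingers": 0},
    {"tx": 0, "ty": 0, "tz": -0.09, "ax": 0, "ay": 0, "az": 0, "fingers": 0},
    {"tx": 0, "ty": 0, "tz": -0.097, "ax": 0, "ay": 0, "az": 0, "fingers": 0},
    {"tx": 0, "ty": 0, "tz": -0.1, "ax": 0, "ay": 0, "az": 0, "fingers": 0},
  ],
)

```text
time: 21.1
tool_pos: [0.6513, 0.089, 0.2028]
ee_rot: [1.0, -0.009, 0.001, 0.0]
ft_force: [-0.0, -0.0, -6.0]
finger_gap: 0.499
```

Run:
```python
from h import *
c=inhand(35); cv2.imwrite("pics/w9.png",c["frame"])
plan(455.2,89.2,200,-15.4)
t=cam("top"); P=cloud(t).reshape(-1,3)
q=P[(np.hypot(P[:,0]-.65,P[:,1]-.0887)<.06)&(P[:,2]>.175)&(P[:,2]<.185)]; print(len(q),rect(q[:,:2]))
```

```text
grip top z -13.1 x [-26.1  33.9] y [-20.5  21.7] | case top z 22.3 x [ 5.8 44.1] y [-29.6  31. ]
t 21.15 pos [651.2  89.  202.6] yaw -1.02 F [ 0.  -0.6 -5.2] gap 0.494
d mm [-195.9    3.3    2.3] rot [-1.000e-02 -8.000e-02  1.438e+01]
73 [625.5  88.5  61.3  43.9 -88.7]
```

View pics/w9.png

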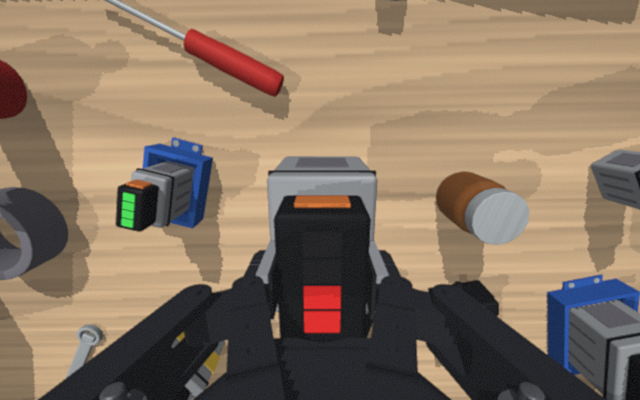

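flat_large is held (red lights at (322,310)). Carrying it to the large charger.

>>> carry_out(
  deltas=[
    {"tx": -0.005, "ty": 0, "tz": 0, "ax": 0, "ay": 0, "az": 0.5, "fingers": 0},
    {"tx": -0.019, "ty": 0, "tz": 0, "ax": 0, "ay": 0, "az": 2, "fingers": 0},
    {"tx": -0.04, "ty": 0.001, "tz": 0, "ax": 0, "ay": 0, "az": 4, "fingers": 0},
    {"tx": -0.068, "ty": 0.001, "tz": 0, "ax": 0, "ay": 0, "az": 6, "fingers": 0},
    {"tx": -0.098, "ty": 0.002, "tz": 0, "ax": 0, "ay": 0, "az": 8, "fingers": 0},
    {"tx": -0.128, "ty": 0.002, "tz": 0, "ax": 0, "ay": 0, "az": 10, "fingers": 0},
    {"tx": -0.156, "ty": 0.003, "tz": 0, "ax": 0, "ay": 0, "az": 12, "fingers": 0},
    {"tx": -0.177, "ty": 0.003, "tz": 0, "ax": 0, "ay": 0, "az": 13.5, "fingers": 0},
    {"tx": -0.19, "ty": 0.0035, "tz": 0, "ax": 0, "ay": 0, "az": 14.4, "fingers": 0},
    {"tx": -0.195, "ty": 0.0035, "tz": 0, "ax": 0, "ay": 0, "az": 14.4, "fingers": 0},
  ],
)

```text
time: 22.03
tool_pos: [0.4523, 0.0893, 0.2005]
ee_rot: [0.991, -0.134, -0.002, 0.0]
ft_force: [-0.1, -0.1, -5.3]
finger_gap: 0.495
```

Run:
```python
from h import *
c=above(455.2,89.2,-15.4,.1,.042,.203-.023,35); cv2.imwrite("pics/w10.png",c["frame"])
```

```text
t 22.03 pos [452.3  89.3 200.5] yaw -15.45 F [-0.1 -0.1 -5.3] gap 0.495
d mm [ 2.8 -0.7  0.4] rot [ 0.05  0.2  -0.05]
grip top z -12.6 x [-26.6  33.3] y [-20.7  21.5] | case top z 22.9 x [ 4.9 43.4] y [-29.9  30.8]
w rim 1653 x [21.1 58.9] y [-50.7  52.5] [502.8  77.  104.1  60.7  74.6]
top case 27 x [-48.3  17. ] y [-21.2  28.4] [444.   83.8 104.5  16.4 -50.9]
top rim 348 x [-60.7  58.7] y [-51.5  49.7] [461.2  87.6 134.7 103.3 -15.6]
scene case 293 x [-44.8  42.5] y [-32.2  28.1] [453.9  88.7  90.   63.6 -15.6]
scene rim 465 x [-61.8  78.8] y [-51.7  52.7] [463.1  87.6 143.5 106.2 -14.9]
t 22.18 pos [456.1  89.  201.3] yaw -15.4 F [ 0.   1.  -5.8] gap 0.496
d mm [-0.9  0.   1.3] rot [-0.01 -0.04  0.  ]
```

View pics/w10.png

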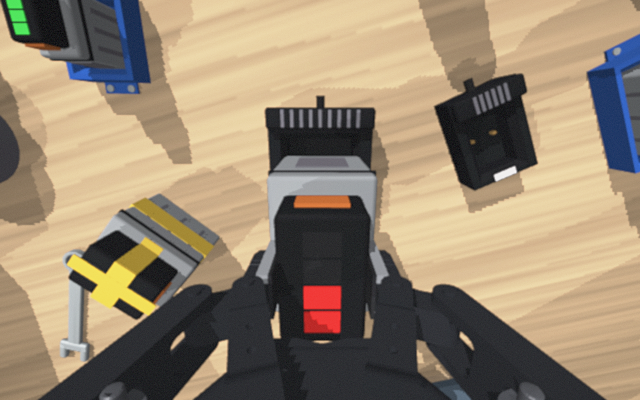

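>>> carry_out(
  deltas=[
    {"tx": 0.0005, "ty": 0, "tz": 0.003, "ax": 0, "ay": 0, "az": 0, "fingers": 0},
    {"tx": 0.0005, "ty": 0, "tz": 0.01, "ax": 0, "ay": 0, "az": 0, "fingers": 0},
    {"tx": 0.0005, "ty": 0, "tz": 0.02, "ax": 0, "ay": 0, "az": 0, "fingers": 0},
    {"tx": 0.0005, "ty": 0, "tz": 0.03, "ax": 0, "ay": 0, "az": 0, "fingers": 0},
    {"tx": 0.0005, "ty": 0, "tz": 0.039, "ax": 0, "ay": 0, "az": 0, "fingers": 0},
    {"tx": 0.0005, "ty": 0, "tz": 0.046, "ax": 0, "ay": 0, "az": 0, "fingers": 0},
    {"tx": 0.0005, "ty": 0, "tz": 0.05, "ax": 0, "ay": 0, "az": 0, "fingers": 0},
    {"tx": 0.0005, "ty": 0, "tz": 0.052, "ax": 0, "ay": 0, "az": 0, "fingers": 0},
    {"tx": 0.0005, "ty": 0, "tz": 0.052, "ax": 0, "ay": 0, "az": 0, "fingers": 0},
    {"tx": 0.0005, "ty": 0, "tz": 0.052, "ax": 0, "ay": 0, "az": 0, "fingers": 0},
  ],
)

```text
time: 23.02
tool_pos: [0.4566, 0.0889, 0.1495]
ee_rot: [0.991, -0.134, 0.0, -0.0]
ft_force: [-0.2, 0.3, -5.8]
finger_gap: 0.49
```

Run:
```python
from h import *
c=above(455.2,89.2,-15.4,.1,.042,.149-.023,35)
plan(456.4,89,113.1,-15.4)
```

```text
t 23.02 pos [456.6  88.9 149.5] yaw -15.42 F [-0.2  0.3 -5.8] gap 0.49
d mm [ -1.4   0.1 -50.5] rot [-0.01 -0.03 -0.02]
grip top z -12.6 x [-26.2  33.8] y [-20.8  21.4] | case top z 22.8 x [ 5.6 44. ] y [-30.   30.7]
w rim 2657 x [-34.1  58.3] y [-50.8  52.7] [464.1  87.7 104.3 100.3  74.6]
top case 42 x [-44.8 -37.8] y [ 4.4 28.4] [419.8 115.9  24.3   7.1  75. ]
top rim 384 x [-60.8  58.9] y [-51.5  50.8] [461.3  88.3 134.4 104.6 -15.5]
scene case 305 x [-42.9  45.5] y [-32.2  29.1] [455.2  88.8  92.3  64.  -15.5]
scene rim 392 x [-60.9  78.7] y [-51.9  52.5] [464.2  87.6 143.2 106.6 -16.1]
t 23.17 pos [456.7  88.9 149.9] yaw -15.42 F [-0.1 -0.3 -6.5] gap 0.493
d mm [ -1.5   0.1 -50.1] rot [-0.02 -0.07 -0.02]
t 23.17 pos [456.7  88.9 149.9] yaw -15.42 F [-0.1 -0.3 -6.5] gap 0.493
d mm [-0.4 -0.  36.8] rot [-0.02 -0.07 -0.02]
```

>>> carry_out(
  deltas=[
    {"tx": 0, "ty": -0.0005, "tz": 0.004, "ax": 0, "ay": 0, "az": 0, "fingers": 0},
    {"tx": 0, "ty": -0.0005, "tz": 0.009, "ax": 0, "ay": 0, "az": 0, "fingers": 0},
    {"tx": 0, "ty": -0.0005, "tz": 0.015, "ax": 0, "ay": 0, "az": 0, "fingers": 0},
    {"tx": 0, "ty": -0.0005, "tz": 0.021, "ax": 0, "ay": 0, "az": 0, "fingers": 0},
    {"tx": 0, "ty": -0.0005, "tz": 0.026, "ax": 0, "ay": 0, "az": 0, "fingers": 0},
    {"tx": 0, "ty": -0.0005, "tz": 0.03, "ax": 0, "ay": 0, "az": 0, "fingers": 0},
    {"tx": 0, "ty": -0.0005, "tz": 0.033, "ax": 0, "ay": 0, "az": 0, "fingers": 0},
    {"tx": 0, "ty": -0.0005, "tz": 0.035, "ax": 0, "ay": 0, "az": 0, "fingers": 0},
    {"tx": 0, "ty": -0.0005, "tz": 0.0365, "ax": 0, "ay": 0, "az": 0, "fingers": 0},
    {"tx": 0, "ty": -0.0005, "tz": 0.0375, "ax": 0, "ay": 0, "az": 0, "fingers": 0},
  ],
)

```text
time: 24.0
tool_pos: [0.4563, 0.0895, 0.1131]
ee_rot: [0.991, -0.134, -0.0, 0.0]
ft_force: [-8.6, 1.4, 19.2]
finger_gap: 0.496
```

Run:
```python
from h import *
plan(456.4,89,113.1,-15.4)
```

```text
t 24.0 pos [456.3  89.5 113.1] yaw -15.4 F [-8.6  1.4 19.2] gap 0.496
d mm [0.2 0.4 0. ] rot [ 0.01  0.   -0.  ]
```

On the floor at 113.1, as predicted. Release and lift.

>>> carry_out(
  deltas=[
    {"tx": 0, "ty": 0, "tz": -0.001, "ax": 0, "ay": 0, "az": 0, "fingers": 0.9},
    {"tx": 0, "ty": 0, "tz": -0.001, "ax": 0, "ay": 0, "az": 0, "fingers": 0.9},
    {"tx": 0, "ty": 0, "tz": -0.001, "ax": 0, "ay": 0, "az": 0, "fingers": 0.9},
    {"tx": 0, "ty": 0, "tz": -0.001, "ax": 0, "ay": 0, "az": 0, "fingers": 0.9},
    {"tx": 0, "ty": 0, "tz": -0.001, "ax": 0, "ay": 0, "az": 0, "fingers": 0.9},
    {"tx": 0, "ty": 0, "tz": -0.006, "ax": 0, "ay": 0, "az": 0, "fingers": 0.9},
    {"tx": 0, "ty": 0, "tz": -0.02, "ax": 0, "ay": 0, "az": 0, "fingers": 0.9},
    {"tx": 0, "ty": 0, "tz": -0.042, "ax": 0, "ay": 0, "az": 0, "fingers": 0.9},
    {"tx": 0, "ty": 0, "tz": -0.067, "ax": 0, "ay": 0, "az": 0, "fingers": 0.9},
    {"tx": 0, "ty": 0, "tz": -0.085, "ax": 0, "ay": 0, "az": 0, "fingers": 0.9},
  ],
  grip_force=60,
)

```text
time: 24.83
tool_pos: [0.4569, 0.0894, 0.1989]
ee_rot: [0.991, -0.134, 0.001, -0.0]
ft_force: [0.8, 0.1, -0.6]
finger_gap: 0.899
```

Run:
```python
from h import *
c=cam("wrist"); cv2.imwrite("pics/w11.png",c["frame"])
for n,P in(("w",cloud(c).reshape(-1,3)),("s",cloud(cam("scene")).reshape(-1,3))):
  for a,b in((.086,.094),(.12,.13)):
    q=P[(np.hypot(P[:,0]-.455,P[:,1]-.089)<.065)&(P[:,2]>a)&(P[:,2]<b)]; print(n,len(q),rect(q[:,:2]),np.median(q[:,2]))
plan(652.4,-253.5,185,33)
```

```text
w 1927 [456.1  89.4  89.6  61.9 -15.3] 0.09052430603223095
w 4842 [456.3  89.3  69.5  44.2 -15.4] 0.12589222020681892
s 275 [454.2  88.3  90.4  62.4 -15.2] 0.08945627440945646
s 440 [454.5  89.3  70.7  46.  -15.9] 0.12484419885259188
t 24.93 pos [458.6  89.3 200.3] yaw -15.41 F [ 1.7 -0.9  0. ] gap 0.904
d mm [277.8 279.   16.7] rot [  0.08  -0.4  -48.41]
```

View pics/w11.png

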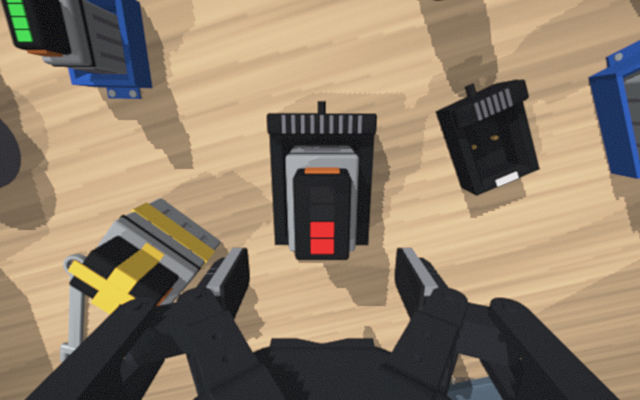

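flat_large is seated in the large charger (grip top 0.125 m, image (321,210)). Now flat_small.

>>> carry_out(
  deltas=[
    {"tx": 0.006, "ty": 0.006, "tz": 0, "ax": 0, "ay": 0, "az": -1, "fingers": 0.9},
    {"tx": 0.018, "ty": 0.018, "tz": 0, "ax": 0, "ay": 0, "az": -3, "fingers": 0.9},
    {"tx": 0.036, "ty": 0.036, "tz": 0, "ax": 0, "ay": 0, "az": -6, "fingers": 0.9},
    {"tx": 0.058, "ty": 0.058, "tz": 0, "ax": 0, "ay": 0, "az": -9, "fingers": 0.9},
    {"tx": 0.082, "ty": 0.082, "tz": 0, "ax": 0, "ay": 0, "az": -13, "fingers": 0.9},
    {"tx": 0.106, "ty": 0.106, "tz": 0, "ax": 0, "ay": 0, "az": -17, "fingers": 0.8},
    {"tx": 0.13, "ty": 0.13, "tz": 0, "ax": 0, "ay": 0, "az": -21, "fingers": 0.7},
    {"tx": 0.154, "ty": 0.154, "tz": 0, "ax": 0, "ay": 0, "az": -25, "fingers": 0.7},
    {"tx": 0.178, "ty": 0.178, "tz": 0, "ax": 0, "ay": 0, "az": -29, "fingers": 0.7},
    {"tx": 0.2, "ty": 0.2, "tz": 0, "ax": 0, "ay": 0, "az": -33, "fingers": 0.7},
  ],
)

```text
time: 25.77
tool_pos: [0.5964, -0.1584, 0.1957]
ee_rot: [0.988, 0.154, -0.001, -0.0]
ft_force: [0.4, -0.1, 1.0]
finger_gap: 0.697
```

Run:
```python
from h import *
plan(652.4,-253.5,185,33)
```

```text
t 25.77 pos [ 596.4 -158.4  195.7] yaw 17.75 F [ 0.4 -0.1  1. ] gap 0.697
d mm [ 24.4 107.7  10.6] rot [ -0.05   0.05 -15.25]
```

>>> carry_out(
  deltas=[
    {"tx": 0.006, "ty": 0.026, "tz": 0, "ax": 0, "ay": 0, "az": -4, "fingers": 0.7},
    {"tx": 0.011, "ty": 0.05, "tz": 0.002, "ax": 0, "ay": 0, "az": -8, "fingers": 0.7},
    {"tx": 0.016, "ty": 0.07, "tz": 0.004, "ax": 0, "ay": 0, "az": -11, "fingers": 0.7},
    {"tx": 0.02, "ty": 0.087, "tz": 0.006, "ax": 0, "ay": 0, "az": -13.5, "fingers": 0.7},
    {"tx": 0.023, "ty": 0.099, "tz": 0.008, "ax": 0, "ay": 0, "az": -15, "fingers": 0.7},
    {"tx": 0.0245, "ty": 0.106, "tz": 0.01, "ax": 0, "ay": 0, "az": -15.3, "fingers": 0.7},
    {"tx": 0.0245, "ty": 0.108, "tz": 0.01, "ax": 0, "ay": 0, "az": -15.3, "fingers": 0.7},
    {"tx": 0.0245, "ty": 0.108, "tz": 0.01, "ax": 0, "ay": 0, "az": -15.3, "fingers": 0.7},
    {"tx": 0.0245, "ty": 0.108, "tz": 0.01, "ax": 0, "ay": 0, "az": -15.3, "fingers": 0.7},
    {"tx": 0.0245, "ty": 0.108, "tz": 0.01, "ax": 0, "ay": 0, "az": -15.3, "fingers": 0.7},
  ],
)

```text
time: 26.6
tool_pos: [0.6518, -0.2512, 0.1871]
ee_rot: [0.959, 0.283, 0.0, -0.0]
ft_force: [0.7, 0.3, 0.6]
finger_gap: 0.699
```

Run:
```python
from h import *
c=cam("wrist"); cv2.imwrite("pics/w12.png",c["frame"]); P=cloud(c).reshape(-1,3)
for a,b in((.062,.071),(.088,.097)):
    q=P[(np.hypot(P[:,0]-.6524,P[:,1]+.2535)<.045)&(P[:,2]>a)&(P[:,2]<b)]; print(len(q),rect(q[:,:2]),np.median(q[:,2]))
plan(652.4,-253.5,83.5,33)
```

```text
657 [ 654.  -253.3   51.1   34.1   32.7] 0.06621120364925759
1265 [ 654.3 -253.5   40.2   23.3   32.2] 0.0928753087320967
t 26.65 pos [ 651.9 -251.3  187.2] yaw 32.91 F [-0.4 -1.1 -0.3] gap 0.698
d mm [ -0.8   2.1 103.7] rot [ 0.   -0.01 -0.09]
```

View pics/w12.png

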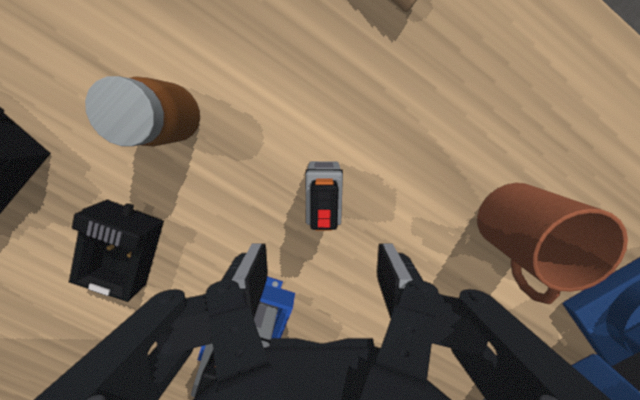

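flat_small sits at (323,197), upright and clear of everything. Descending.

>>> carry_out(
  deltas=[
    {"tx": 0, "ty": 0.0025, "tz": 0.008, "ax": 0, "ay": 0, "az": 0, "fingers": 0.7},
    {"tx": 0, "ty": 0.0025, "tz": 0.025, "ax": 0, "ay": 0, "az": 0, "fingers": 0.7},
    {"tx": 0, "ty": 0.0025, "tz": 0.047, "ax": 0, "ay": 0, "az": 0, "fingers": 0.7},
    {"tx": 0, "ty": 0.0025, "tz": 0.069, "ax": 0, "ay": 0, "az": 0, "fingers": 0.7},
    {"tx": 0, "ty": 0.0025, "tz": 0.087, "ax": 0, "ay": 0, "az": 0, "fingers": 0.7},
    {"tx": 0, "ty": 0.0025, "tz": 0.098, "ax": 0, "ay": 0, "az": 0, "fingers": 0.7},
    {"tx": 0, "ty": 0.0025, "tz": 0.103, "ax": 0, "ay": 0, "az": 0, "fingers": 0.7},
    {"tx": 0, "ty": 0.0025, "tz": 0.1035, "ax": 0, "ay": 0, "az": 0, "fingers": 0.6},
    {"tx": 0, "ty": 0.0025, "tz": 0.1035, "ax": 0, "ay": 0, "az": 0, "fingers": 0.5},
    {"tx": 0, "ty": 0.0025, "tz": 0.1035, "ax": 0, "ay": 0, "az": 0, "fingers": 0.5},
  ],
)

```text
time: 27.48
tool_pos: [0.6543, -0.2547, 0.0848]
ee_rot: [0.959, 0.283, 0.001, 0.001]
ft_force: [-0.5, -0.6, -0.2]
finger_gap: 0.503
```

Run:
```python
from h import *
plan(653,-253.5,83.5,33)
```

```text
t 27.48 pos [ 654.3 -254.7   84.8] yaw 32.89 F [-0.5 -0.6 -0.2] gap 0.503
d mm [-0.4 -1.7  1.3] rot [ 0.13 -0.07 -0.11]
```

>>> carry_out(
  deltas=[
    {"tx": -0.0005, "ty": -0.001, "tz": 0.001, "ax": 0, "ay": 0, "az": 0, "fingers": 0.5},
    {"tx": -0.0005, "ty": -0.001, "tz": 0.001, "ax": 0, "ay": 0, "az": 0, "fingers": 0.35},
    {"tx": -0.0005, "ty": -0.001, "tz": 0.001, "ax": 0, "ay": 0, "az": 0, "fingers": 0},
    {"tx": -0.0005, "ty": -0.001, "tz": 0.001, "ax": 0, "ay": 0, "az": 0, "fingers": 0},
    {"tx": -0.0005, "ty": -0.001, "tz": 0.001, "ax": 0, "ay": 0, "az": 0, "fingers": 0},
    {"tx": -0.0005, "ty": -0.001, "tz": 0.001, "ax": 0, "ay": 0, "az": 0, "fingers": 0},
    {"tx": -0.0005, "ty": -0.001, "tz": 0.001, "ax": 0, "ay": 0, "az": 0, "fingers": 0},
    {"tx": -0.0005, "ty": -0.001, "tz": 0.001, "ax": 0, "ay": 0, "az": 0, "fingers": 0},
    {"tx": -0.0005, "ty": -0.001, "tz": 0.001, "ax": 0, "ay": 0, "az": 0, "fingers": 0},
    {"tx": -0.0005, "ty": -0.001, "tz": 0.001, "ax": 0, "ay": 0, "az": 0, "fingers": 0},
  ],
)

```text
time: 28.32
tool_pos: [0.6528, -0.2537, 0.0833]
ee_rot: [0.959, 0.283, 0.0, 0.0]
ft_force: [-0.1, 1.9, 6.1]
finger_gap: 0.263
```

>>> carry_out(
  deltas=[
    {"tx": 0, "ty": 0, "tz": 0, "ax": 0, "ay": 0, "az": 0, "fingers": 0},
    {"tx": 0, "ty": 0, "tz": -0.002, "ax": 0, "ay": 0, "az": 0, "fingers": 0},
    {"tx": 0, "ty": 0, "tz": -0.008, "ax": 0, "ay": 0, "az": 0, "fingers": 0},
    {"tx": 0, "ty": 0, "tz": -0.019, "ax": 0, "ay": 0, "az": 0, "fingers": 0},
    {"tx": 0, "ty": 0, "tz": -0.036, "ax": 0, "ay": 0, "az": 0, "fingers": 0},
    {"tx": 0, "ty": 0, "tz": -0.056, "ax": 0, "ay": 0, "az": 0, "fingers": 0},
    {"tx": 0, "ty": 0, "tz": -0.078, "ax": 0, "ay": 0, "az": 0, "fingers": 0},
    {"tx": 0, "ty": 0, "tz": -0.098, "ax": 0, "ay": 0, "az": 0, "fingers": 0},
    {"tx": 0, "ty": 0, "tz": -0.112, "ax": 0, "ay": 0, "az": 0, "fingers": 0},
    {"tx": 0, "ty": 0, "tz": -0.12, "ax": 0, "ay": 0, "az": 0, "fingers": 0},
  ],
)

```text
time: 29.15
tool_pos: [0.6533, -0.2542, 0.2057]
ee_rot: [0.959, 0.283, 0.001, 0.002]
ft_force: [-0.5, -0.3, -1.8]
finger_gap: 0.268
```

Run:
```python
from h import *
c=inhand(26); cv2.imwrite("pics/w13.png",c["frame"])
plan(450.9,-95.1,203,9.8)
```

```text
grip top z -9.3 x [-17.9  20.2] y [-19.3  17.9] | case top z 17.6 x [ 8.8 26.4] y [-15.7  17.3]
t 29.2 pos [ 653.6 -254.4  206.5] yaw 32.88 F [ 0.5 -0.2 -0. ] gap 0.267
d mm [ -83.7 -243.8    2.1] rot [ 0.25 -0.19 23.08]
```

View pics/w13.png

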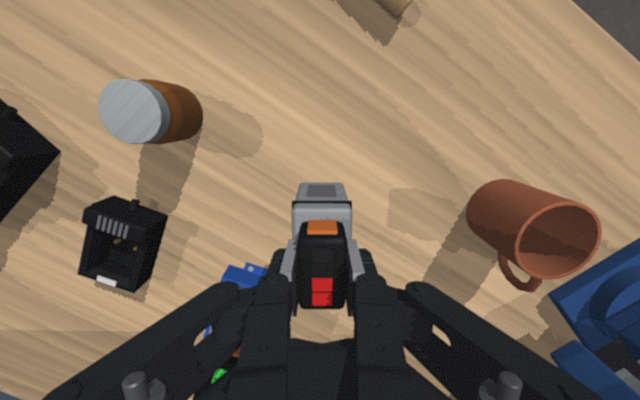

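flat_small is held (322,290). Carrying it to the small charger.

>>> carry_out(
  deltas=[
    {"tx": -0.002, "ty": -0.007, "tz": 0, "ax": 0, "ay": 0, "az": 0.5, "fingers": 0},
    {"tx": -0.008, "ty": -0.024, "tz": 0, "ax": 0, "ay": 0, "az": 2, "fingers": 0},
    {"tx": -0.017, "ty": -0.05, "tz": 0, "ax": 0, "ay": 0, "az": 5, "fingers": 0},
    {"tx": -0.029, "ty": -0.084, "tz": 0, "ax": 0, "ay": 0, "az": 8, "fingers": 0},
    {"tx": -0.041, "ty": -0.12, "tz": 0, "ax": 0, "ay": 0, "az": 11, "fingers": 0},
    {"tx": -0.053, "ty": -0.156, "tz": 0, "ax": 0, "ay": 0, "az": 14.5, "fingers": 0},
    {"tx": -0.065, "ty": -0.19, "tz": 0, "ax": 0, "ay": 0, "az": 18, "fingers": 0},
    {"tx": -0.075, "ty": -0.218, "tz": 0, "ax": 0, "ay": 0, "az": 21, "fingers": 0},
    {"tx": -0.081, "ty": -0.236, "tz": 0, "ax": 0, "ay": 0, "az": 22.8, "fingers": 0},
    {"tx": -0.083, "ty": -0.243, "tz": 0, "ax": 0, "ay": 0, "az": 23.1, "fingers": 0},
  ],
)

```text
time: 30.03
tool_pos: [0.4468, -0.0918, 0.2009]
ee_rot: [0.996, 0.085, -0.002, -0.001]
ft_force: [-0.4, 0.8, -1.6]
finger_gap: 0.271
```

Run:
```python
from h import *
c=above(450.7,-95.1,9.8,.08,.036,.204-.017,26); cv2.imwrite("pics/w14.png",c["frame"])
```

```text
t 30.03 pos [446.8 -91.8 200.9] yaw 9.74 F [-0.4  0.8 -1.6] gap 0.271
d mm [3.3 3.9 0.9] rot [-0.17  0.21 -0.06]
grip top z -9.7 x [-17.8  20.1] y [-19.5  18.4] | case top z 17.1 x [ 8.9 26.5] y [-16.1  16.8]
w rim 1202 x [-36.   56.7] y [-33.7  33.9] [459.3 -93.5  96.3  68.    9.7]
top rim 135 x [-40.  -10.5] y [-18.1  34. ] [425.  -92.9  55.   30.1 -80. ]
scene case 96 x [-25.3  24.7] y [-16.1  15.8] [ 456.5 -102.3   54.5   28.4   37.1]
scene rim 396 x [-40.7  55.6] y [-33.9  35.2] [457.4 -93.   98.   71.2   9.9]
t 30.18 pos [450.7 -94.6 202. ] yaw 9.84 F [ 1.1  0.5 -1.1] gap 0.268
d mm [-0.1  0.5  2. ] rot [ 0.01 -0.    0.04]
```

View pics/w14.png

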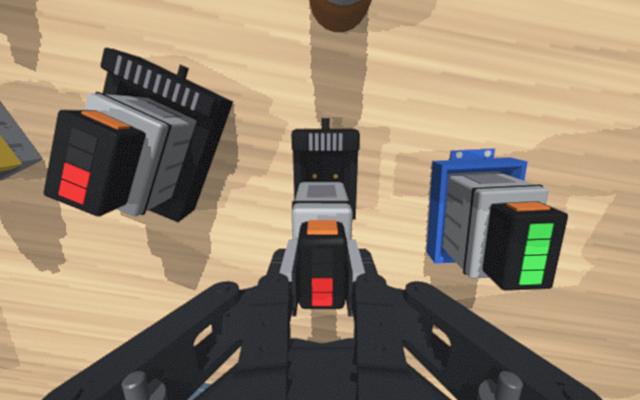

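>>> carry_out(
  deltas=[
    {"tx": 0, "ty": 0, "tz": 0.004, "ax": 0, "ay": 0, "az": 0, "fingers": 0},
    {"tx": 0, "ty": 0, "tz": 0.014, "ax": 0, "ay": 0, "az": 0, "fingers": 0},
    {"tx": 0, "ty": 0, "tz": 0.029, "ax": 0, "ay": 0, "az": 0, "fingers": 0},
    {"tx": 0, "ty": 0, "tz": 0.045, "ax": 0, "ay": 0, "az": 0, "fingers": 0},
    {"tx": 0, "ty": 0, "tz": 0.058, "ax": 0, "ay": 0, "az": 0, "fingers": 0},
    {"tx": 0, "ty": 0, "tz": 0.068, "ax": 0, "ay": 0, "az": 0, "fingers": 0},
    {"tx": 0, "ty": 0, "tz": 0.074, "ax": 0, "ay": 0, "az": 0, "fingers": 0},
    {"tx": 0, "ty": 0, "tz": 0.077, "ax": 0, "ay": 0, "az": 0, "fingers": 0},
    {"tx": 0, "ty": 0, "tz": 0.077, "ax": 0, "ay": 0, "az": 0, "fingers": 0},
    {"tx": 0, "ty": 0, "tz": 0.077, "ax": 0, "ay": 0, "az": 0, "fingers": 0},
  ],
)

```text
time: 31.02
tool_pos: [0.4512, -0.095, 0.1253]
ee_rot: [0.996, 0.085, 0.0, 0.0]
ft_force: [0.2, -0.2, -0.4]
finger_gap: 0.267
```

Run:
```python
from h import *
c=above(450.7,-95.1,9.8,.08,.036,.126-.017,26)
plan(450.7,-95.1,91.3,9.8)
```

```text
t 31.02 pos [451.2 -95.  125.3] yaw 9.77 F [ 0.2 -0.2 -0.4] gap 0.267
d mm [ -0.5   0.  -74.7] rot [ 0.   -0.   -0.03]
grip top z -9.7 x [-17.3  20.5] y [-19.   17.8] | case top z 17.1 x [ 9.4 26.9] y [-15.8  17.2]
w rim 2131 x [-29.8  56.7] y [-33.7  33.8] [463.1 -92.9  88.4  68.2   9.8]
top rim 136 x [-40.   -9.4] y [-20.7  33.6] [422.5 -93.7  58.9  30.5  89.8]
scene case 102 x [-23.5  26.9] y [-17.6  14.9] [ 459.  -103.6   58.1   31.1   38.8]
scene rim 245 x [-40.2  55.8] y [-34.4  34.6] [457.9 -93.   97.2  70.6   9.5]
t 31.17 pos [451.3 -94.9 125.9] yaw 9.78 F [-0.4  0.1 -0.8] gap 0.269
d mm [ -0.6   0.1 -74.1] rot [ 0.04 -0.06 -0.02]
t 31.17 pos [451.3 -94.9 125.9] yaw 9.78 F [-0.4  0.1 -0.8] gap 0.269
d mm [-0.7  0.  34.6] rot [ 0.04 -0.06 -0.02]
```

>>> carry_out(
  deltas=[
    {"tx": -0.001, "ty": 0, "tz": 0.004, "ax": 0, "ay": 0, "az": 0, "fingers": 0},
    {"tx": -0.001, "ty": 0, "tz": 0.01, "ax": 0, "ay": 0, "az": 0, "fingers": 0},
    {"tx": -0.001, "ty": 0, "tz": 0.016, "ax": 0, "ay": 0, "az": 0, "fingers": 0},
    {"tx": -0.001, "ty": 0, "tz": 0.022, "ax": 0, "ay": 0, "az": 0, "fingers": 0},
    {"tx": -0.001, "ty": 0, "tz": 0.027, "ax": 0, "ay": 0, "az": 0, "fingers": 0},
    {"tx": -0.001, "ty": 0, "tz": 0.031, "ax": 0, "ay": 0, "az": 0, "fingers": 0},
    {"tx": -0.001, "ty": 0, "tz": 0.033, "ax": 0, "ay": 0, "az": 0, "fingers": 0},
    {"tx": -0.001, "ty": 0, "tz": 0.034, "ax": 0, "ay": 0, "az": 0, "fingers": 0},
    {"tx": -0.001, "ty": 0, "tz": 0.035, "ax": 0, "ay": 0, "az": 0, "fingers": 0},
    {"tx": -0.001, "ty": 0, "tz": 0.035, "ax": 0, "ay": 0, "az": 0, "fingers": 0},
  ],
)

```text
time: 32.0
tool_pos: [0.4496, -0.0946, 0.0913]
ee_rot: [0.996, 0.085, -0.0, -0.0]
ft_force: [-4.4, 1.6, 10.3]
finger_gap: 0.271
```

>>> carry_out(
  deltas=[
    {"tx": 0, "ty": 0, "tz": -0.0005, "ax": 0, "ay": 0, "az": 0, "fingers": 0.7},
    {"tx": 0, "ty": 0, "tz": -0.0005, "ax": 0, "ay": 0, "az": 0, "fingers": 0.7},
    {"tx": 0, "ty": 0, "tz": -0.0005, "ax": 0, "ay": 0, "az": 0, "fingers": 0.7},
    {"tx": 0, "ty": 0, "tz": -0.0005, "ax": 0, "ay": 0, "az": 0, "fingers": 0.7},
    {"tx": 0, "ty": 0, "tz": -0.001, "ax": 0, "ay": 0, "az": 0, "fingers": 0.7},
    {"tx": 0, "ty": 0, "tz": -0.006, "ax": 0, "ay": 0, "az": 0, "fingers": 0.7},
    {"tx": 0, "ty": 0, "tz": -0.022, "ax": 0, "ay": 0, "az": 0, "fingers": 0.7},
    {"tx": 0, "ty": 0, "tz": -0.05, "ax": 0, "ay": 0, "az": 0, "fingers": 0.7},
    {"tx": 0, "ty": 0, "tz": -0.085, "ax": 0, "ay": 0, "az": 0, "fingers": 0.7},
    {"tx": 0, "ty": 0, "tz": -0.12, "ax": 0, "ay": 0, "az": 0, "fingers": 0.7},
  ],
)

```text
time: 32.83
tool_pos: [0.4491, -0.0945, 0.2115]
ee_rot: [0.996, 0.085, -0.001, -0.0]
ft_force: [1.1, -0.5, -0.0]
finger_gap: 0.699
```

>>> carry_out(
  deltas=[
    {"tx": 0, "ty": 0, "tz": -0.02, "ax": 0, "ay": 0, "az": 0, "fingers": 0.7},
    {"tx": 0, "ty": 0, "tz": -0.03, "ax": 0, "ay": 0, "az": 0, "fingers": 0.7},
    {"tx": 0, "ty": 0, "tz": -0.03, "ax": 0, "ay": 0, "az": 0, "fingers": 0.7},
    {"tx": 0, "ty": 0, "tz": -0.03, "ax": 0, "ay": 0, "az": 0, "fingers": 0.7},
    {"tx": 0, "ty": 0, "tz": -0.03, "ax": 0, "ay": 0, "az": 0, "fingers": 0.7},
    {"tx": 0, "ty": 0, "tz": -0.03, "ax": 0, "ay": 0, "az": 0, "fingers": 0.7},
    {"tx": 0, "ty": 0, "tz": -0.03, "ax": 0, "ay": 0, "az": 0, "fingers": 0.7},
    {"tx": 0, "ty": 0, "tz": -0.03, "ax": 0, "ay": 0, "az": 0, "fingers": 0.7},
    {"tx": 0, "ty": 0, "tz": -0.03, "ax": 0, "ay": 0, "az": 0, "fingers": 0.7},
    {"tx": 0, "ty": 0, "tz": -0.03, "ax": 0, "ay": 0, "az": 0, "fingers": 0.7},
  ],
)

```text
time: 33.67
tool_pos: [0.4497, -0.0948, 0.2399]
ee_rot: [0.996, 0.085, -0.0, -0.0]
ft_force: [0.1, -1.0, -0.3]
finger_gap: 0.698
```

Run:
```python
from h import *
print(robot.sense()["ft_force"])
T={"fullL>hL":(.4432,-.2708,.07,.121),"fullS>hS":(.6508,.2561,.045,.098),"flatL>cL":(.4552,.0892,.07,.125),"flatS>cS":(.4507,-.0951,.045,.100),"faulty":(.4355,.2825,.07,.115),"jar":(.6303,-.0772,.05,.0845)}
for n in("wrist","scene","top"):
  c=cam(n); cv2.imwrite(f"pics/{n}_end.png",c["frame"]); P=cloud(c).reshape(-1,3)
  for k,(x,y,r,z) in T.items():
    q=P[(np.hypot(P[:,0]-x,P[:,1]-y)<r)&(abs(P[:,2]-z)<.004)]
    if len(q)>20: print(n,k,len(q),rect(q[:,:2]),'z',np.median(q[:,2]).round(4),'exp',x*1000,y*1000,z)
```

```text
[ 0.14185762 -0.96153613 -0.34008845]
wrist fullL>hL 3194 [ 443.8 -269.2   69.7   44.8   12.8] z 0.122 exp 443.2 -270.8 0.121
wrist flatL>cL 4174 [455.8  89.   70.2  44.8 -15.1] z 0.1258 exp 455.2 89.2 0.125
wrist flatS>cS 924 [451.3 -94.2  39.2  23.3  10.3] z 0.1009 exp 450.7 -95.10000000000001 0.1
wrist jar 836 [612.9 -80.8  48.1  16.  -79.9] z 0.0857 exp 630.3 -77.2 0.0845
scene fullL>hL 708 [ 442.5 -269.5   70.3   44.6   12.9] z 0.121 exp 443.2 -270.8 0.121
scene fullS>hS 125 [649.2 256.5  42.   27.1 -19.4] z 0.0975 exp 650.8000000000001 256.1 0.098
scene flatL>cL 429 [454.9  90.1  70.8  45.8 -15.9] z 0.1248 exp 455.2 89.2 0.125
scene flatS>cS 168 [449.9 -94.2  39.3  25.1  10. ] z 0.0998 exp 450.7 -95.10000000000001 0.1
scene faulty 359 [436.  282.3  77.7  49.1  36.2] z 0.1154 exp 435.5 282.5 0.115
scene jar 435 [630.7 -77.2  52.2  50.4 -60.1] z 0.0848 exp 630.3 -77.2 0.0845
top fullS>hS 198 [649.7 256.5  40.   24.1 -16.8] z 0.0978 exp 650.8000000000001 256.1 0.098
top flatL>cL 751 [454.7  89.2  69.7  44.  -15.2] z 0.1248 exp 455.2 89.2 0.125
top faulty 770 [436.4 281.3  77.9  45.9  33.3] z 0.1154 exp 435.5 282.5 0.115
top jar 457 [630.2 -77.4  51.8  49.9  -2.6] z 0.0846 exp 630.3 -77.2 0.0845
```

View pics/scene_end.png

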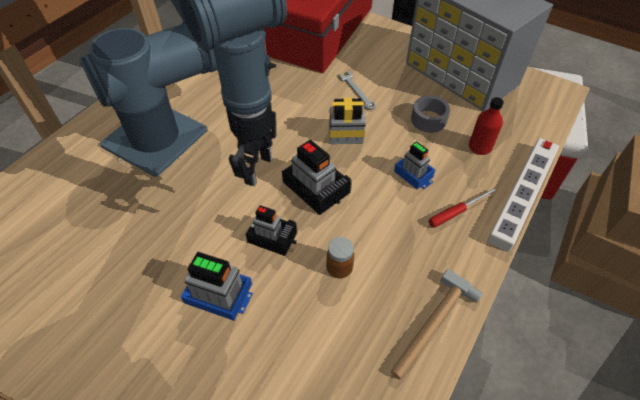

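View pics/wrist_end.png

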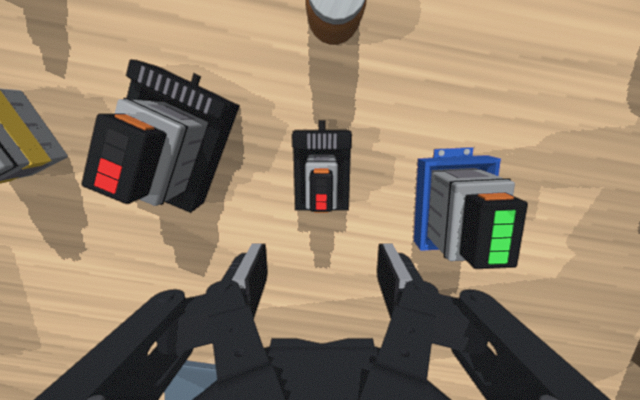

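The final pictures show the green-lit batteries in the blue holders (scene 215,285 and 415,165) and the red-lit ones in the chargers (315,175 and 270,230). The faulty battery and the jar are unmoved, and the gripper is clear. Handing in.

```bash
python3 -c "
from rig import robot
print(robot.sign_off())"
```

```text
the job is handed in; nothing more can be done
None
```

I moved both full batteries into the blue holders of their size and both flat batteries into the emptied chargers. The job took about 34 s of the 112 s allowed. No verdict was given when I handed it in.

**Seating:** The last camera check showed all four batteries upright. Their measured tops were 121, 98, 125 and 100 mm above the bench, within 1 mm of floor height plus battery height for each well. The measured centres lay within about 2 mm of the well centres.

**Left in place:** The faulty battery and the jar read within about 2 mm of where they began.

**End state:** The gripper is open, well clear of everything, and the wrist force reads about zero.

**Disagreements:** The wrist camera placed things 1–2 mm farther out (+x) than the other two cameras, which is within the stated calibration. While the small battery hung over holder_small, the views disagreed by about 1.5 mm on its sideways offset, so I re-measured lower down and corrected before inserting it. The first move call was refused because its rows left out zero fields, and nothing moved.

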